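# Count out a set of gudgeon pins on the tilting board

### The job

Lay the two stray gudgeon pins from the bench in the yellow channel of the tilting counting board, beside the two already there. Then work the board by its red handle so that the pins roll out and one drops into each of the three black pockets - do not put pins in the pockets by hand - tip the spare one back into the channel, and let go with the board level. Leave the jar, the bottle, the bearing and the green tool where they are.

Things in the scene. Friction and masses are not known exactly. Their poses are not given: they have to be found in the camera images.
- tray (a joint): tilt of the board about its level hinge, rad: 0 level (as at the start), positive = channel and handle end up (pins roll towards the pockets), negative = that end down; stops at +-0.65. The hinge is stiff (0.9 N m): the board stays where it is left and takes 5 to 8 N at the handle. Over a filled pocket a pin rolls on only above about 0.45 rad, either way
- hinge (a point): middle of the board's hinge axis, 125 mm above the bench. Axes turn with the board: x along the hinge, y along the board to the channel and handle end, z up. The board is 26 mm thick, its blue deck 13 mm above this axis. Its steel stand has a 160 x 130 mm foot and posts at x +-63 mm, up to 15 mm over the hinge. From +y to -y: channel, 28 mm land, pocket 1, land, pocket 2, land, pocket 3, end run.
- end_run (a point): middle of the flat 26 mm end run of the blue deck, past the last pocket, where a spare pin comes to rest; on the deck. The lane is 76 mm wide and 265 mm long inside. The aluminium end walls stand 14 mm over the deck, 6 mm thick; the side walls 6 mm, then lips 23 mm higher that lean outwards 18 degrees (about 90 mm apart at the top) and lead a pin in. All slick (friction 0.3)
- handle (a point): centre of the red handle: a round level sleeve that turns freely on its bar, 16 mm in diameter, 60 mm long, parallel to the hinge (its x axis), carried 50 mm out from the channel end's wall on two rods (76 mm apart); 185.5 mm from the hinge along the board's y and 28 mm above it in the board's frame when level
- channel (a point): centre of the floor of the yellow channel, which is 76 mm wide (x) and 115 mm long (y +-57.5 mm); axes as the board's. The floor falls 10 degrees towards the handle end (+y), so pins laid in it roll up against that end's wall when the board is level. The floor meets the deck, 10 mm above this point, at y = -57.5 mm.
- pocket1 (a point): centre of the pocket next to the channel, where a seated pin's centre lies (11 mm below the deck). Each black pocket runs right across the lane, 25 mm wide along y and 22 mm deep, so that a pin in it lies flush with the deck; axes as the board's
- pocket2 (a point): the same for the middle pocket, 35 mm farther on
- pocket3 (a point): the same for the last pocket, 35 mm farther on
- pin_a_center (a point): steel gudgeon pin, a plain cylinder 22 mm in diameter and 72 mm long, about 90 g, all four alike; the point is its centre, its x axis runs along the pin; starts in the channel
- pin_b_center (a point): steel gudgeon pin, a plain cylinder 22 mm in diameter and 72 mm long, about 90 g, all four alike; the point is its centre, its x axis runs along the pin; starts in the channel
- pin_c_center (a point): steel gudgeon pin, a plain cylinder 22 mm in diameter and 72 mm long, about 90 g, all four alike; the point is its centre, its x axis runs along the pin; starts lying on the bench
- pin_d_center (a point): steel gudgeon pin, a plain cylinder 22 mm in diameter and 72 mm long, about 90 g, all four alike; the point is its centre, its x axis runs along the pin; starts lying on the bench
- jar_center (a point): bystander: closed amber jar with black cap, 56 mm in diameter, 80 mm high, standing; the point is its centre
- bearing_center (a point): bystander: steel release bearing, 72 mm in diameter, 34 mm high, lying flat; the point is its centre
- bottle_center (a point): bystander: white bottle with red cap, 60 mm in diameter, 190 mm high, standing; the point is its centre
- tool_center (a point): bystander: green clutch centring tool, 145 mm long, 22 mm high, lying between robot and board; the point is near the middle of its length, half-way up; x along it
Mind the look-alikes: they are no part of the job. Leave any blue or brown look-alike of the part that bears pin_d_center alone.

How it is judged:
On the way, in this order (a step that is already met when the one before it is completed fails the run):
1. all four pins lie in the channel, let go, the board still about level (y of pin_a_center in the frame of channel between -0.058 and 0.058 m and x of pin_a_center in the frame of channel between -0.008 and 0.008 m and z of pin_a_center in the frame of channel between -0.012 and 0.03 m and y of pin_b_center in the frame of channel between -0.058 and 0.058 m and x of pin_b_center in the frame of channel between -0.008 and 0.008 m and z of pin_b_center in the frame of channel between -0.012 and 0.03 m and y of pin_c_center in the frame of channel between -0.058 and 0.058 m and x of pin_c_center in the frame of channel between -0.008 and 0.008 m and z of pin_c_center in the frame of channel between -0.012 and 0.03 m and y of pin_d_center in the frame of channel between -0.058 and 0.058 m and x of pin_d_center in the frame of channel between -0.008 and 0.008 m and z of pin_d_center in the frame of channel between -0.012 and 0.03 m and contact force between the fingers and pin_a below 0.3 N and contact force between the fingers and pin_b below 0.3 N and contact force between the fingers and pin_c below 0.3 N and contact force between the fingers and pin_d below 0.3 N and value of joint tray between -0.3 and 0.17 rad), for 0.2 s.
2. a pin lies in each of the three pockets (distance between any of pin_a_center, pin_b_center, pin_c_center, pin_d_center and pocket1 below 0.007 m and distance between any of pin_a_center, pin_b_center, pin_c_center, pin_d_center and pocket2 below 0.007 m and distance between any of pin_a_center, pin_b_center, pin_c_center, pin_d_center and pocket3 below 0.007 m), for 0.2 s.
At the end, for the whole second after the job is handed in: a pin lies in each of the three pockets (its centre within 7 mm of the pocket's seat), the fourth lies in the channel, the board is level within 0.12 rad and all is at rest (all of step 2 and ((y of pin_a_center in the frame of channel between -0.058 and 0.058 m and x of pin_a_center in the frame of channel between -0.008 and 0.008 m and z of pin_a_center in the frame of channel between -0.012 and 0.03 m) or (y of pin_b_center in the frame of channel between -0.058 and 0.058 m and x of pin_b_center in the frame of channel between -0.008 and 0.008 m and z of pin_b_center in the frame of channel between -0.012 and 0.03 m) or (y of pin_c_center in the frame of channel between -0.058 and 0.058 m and x of pin_c_center in the frame of channel between -0.008 and 0.008 m and z of pin_c_center in the frame of channel between -0.012 and 0.03 m) or (y of pin_d_center in the frame of channel between -0.058 and 0.058 m and x of pin_d_center in the frame of channel between -0.008 and 0.008 m and z of pin_d_center in the frame of channel between -0.012 and 0.03 m)) and value of joint tray between -0.12 and 0.12 rad and velocity of joint tray between -0.05 and 0.05 rad/s and linear speed of each of pin_a, pin_b, pin_c, pin_d below 0.03 m/s); the robot touches nothing.
It fails at once if a pin is handled over the pockets or pushed into one by the fingers ((contact force between the fingers and pin_a above 0.3 N and y of pin_a_center in the frame of channel between -0.21 and -0.091 m and x of pin_a_center in the frame of channel between -0.04 and 0.04 m and z of pin_a_center in the frame of channel below 0.03 m) or (contact force between the fingers and pin_b above 0.3 N and y of pin_b_center in the frame of channel between -0.21 and -0.091 m and x of pin_b_center in the frame of channel between -0.04 and 0.04 m and z of pin_b_center in the frame of channel below 0.03 m) or (contact force between the fingers and pin_c above 0.3 N and y of pin_c_center in the frame of channel between -0.21 and -0.091 m and x of pin_c_center in the frame of channel between -0.04 and 0.04 m and z of pin_c_center in the frame of channel below 0.03 m) or (contact force between the fingers and pin_d above 0.3 N and y of pin_d_center in the frame of channel between -0.21 and -0.091 m and x of pin_d_center in the frame of channel between -0.04 and 0.04 m and z of pin_d_center in the frame of channel below 0.03 m)).
It fails at once if the jar, the bottle, the bearing or the green tool is knocked from its place (more than 30 mm) or knocked over (distance of any of jar_center, bearing_center, bottle_center, tool_center from where it was at the start of the episode above 0.03 m or angle between any of jar_center, bearing_center, bottle_center's own z axis and vertical above 0.5 rad).
It also fails if it takes over 72 s, if anything falls off the work surface, if the arm or the gripper's body presses on something with over 40 N, if the wrist force passes 120 N, or if a joint passes its speed limit or range.

### The arm

A 6-joint arm with a two-finger parallel gripper is mounted at the origin on the work surface. World frame = base frame: x ahead of the robot, y to its left, z up, the work surface at z = 0. Lengths are in m, angles in rad, forces in N, time in s.
With the tool pointing down it reaches from about 0.425 to 0.95 m from the base axis. Payload 3.5 kg.
Tool frame: the origin (TCP) lies at the centre of the arm's flange, where the gripper is bolted on; the fingertips stand 173 mm ahead of it and the grasp point (between the pads) lies 155 mm ahead of it (ctrl.tcp_to_grasp is the distance from the TCP to the grasp point, in m); z points along the fingers, x is the direction in which the jaws open and shut, and the axes are right-handed (so a half turn about z gives the same grasp; the last joint's range is limited). The gripper opens to 85 mm and grips with 20 to 120 N. Pads are 22 mm wide; open, the fingers measure 114 mm over their backs; the gripper's body (76 mm by 85 mm) begins 54 mm behind the grasp point. The pads swing forward as they close: fully open they stand 13 mm farther back than shut.
Start: joints at [1.064, 0.286, 1.577, -0, 1.279, -0.15], TCP at [0.236, 0.632, 0.405] pointing down, gripper open.
Joint ranges: [-2.77, 2.77], [-0.9, 2.22], [0.21, 2.48], [-1.53, 4.67], [0.24, 2.81], [-2.84, 2.84]. Speed limits (rad/s): [2.79, 2.79, 3.14, 3.14, 3.14, 3.14].

### API

Orientations are given as a unit quaternion [x, y, z, w].
In Python, from plant import readout, imaging, ctrl, spotter gives the robot as it stands.
- The arm moves only by the tool apply_moves, never from a script. Its argument "steps" is a list of rows, each an object of numbers: "tx", "ty", "tz": the shift along the tool's x, y, z in mm; "wx", "wy", "wz": the turn, a rotation vector about the tool's x, y, z in rad. In form: [{"tx": .., "ty": .., "tz": .., "wx": .., "wy": .., "wz": ..}, ...]. A call has 1 to 12 rows; each row is the pose to reach, as a shift and turn from the pose commanded when the call began, along the tool's axes at that moment; what a row does not reach only later rows make up. A row lasts 1/10 s, in which the tool goes at most 50 mm and 8.59 degrees, less where a joint would pass 70% of its speed; a pose out of reach is approached as far as the arm can. A call with a gripper value outside its range is refused whole. "hand" is the opening, from 0 (shut) to 1 (fully open), set as the call begins (left out, the last holds). The fingers move at their own pace and stop on an object; "force" is the grip in N (left out, the last holds). Time passes only in rows, so rows that repeat a pose let the fingers close. It gives the time, the measured TCP pose, the force and the opening at its end, in the units of the state.
- readout.get_state(): the state, without advancing time (a new reading comes with each control period).
- imaging.read_camera(name): name is "side" or "top" or "wrist"; returns a dict with "img" (420x560x3 uint8, red, green, blue), "vfov" (degrees; the focal length in pixels is half the picture's height over the tangent of half this angle, whatever the lens; pixels are square), "cx", "cy" (the principal point, pixels), "k1" (the pictures are not rectified: a ray, as slopes to the right and down, at radius r is drawn at 1 + k1 r^2 times it, then the intrinsics apply), "R" (3x3) and "t" (3): a world point X has camera coordinates R X + t; the wrist camera has in their place "tool_from_camera" (4x4, takes a point from camera to tool coordinates, whose origin is the TCP and whose axes are the tool frame's). Camera axes: x right, y down, z forward; pixel columns grow to the right and rows downward; lengths in m; the calibration is good to about 2 mm. A picture is of the moment at which its call begins: read the wrist's pose just before it. There is no depth.
- ctrl.sign_off(): hands the job in, once; it reports no verdict.
Trained networks look in the newest picture that a camera, given by its name, has taken for a name from the list of things; names that differ only in an ending like _2 or _b are one class to them, and where a whole thing is asked for, a point or a joint stands for the part that bears it (a point fixed in the world has none). Each returns a list of dicts, best first, with "confidence" (0 to 1); they miss things now and then, are a little off and sometimes report something else, mostly with a low value. They report only what shows in the picture. A call takes as long as a camera call. They do not tell look-alikes from the thing itself.
- spotter.trace(camera, label): "region" (420x560 bool, what is visible of it) and "uv" ([column, row] in pixels, amid what is visible of it).
The state is a dict: "time": time; "qpos": joint angles; "dq": joint speeds; "joint_efforts": joint torques, N m; "eef_pos": TCP position; "tcp_rot": TCP orientation; "contact_force": force on the tool from outside, world axes, zero at the start; "wrist_torque": the same for the moment, N m; "opening": opening from 0.0 (shut) to 1.0 (fully open).
Only numpy, scipy, OpenCV 4.12 (cv2) and the standard library are available. Lean on these libraries where they do the work, as an engineer would, in place of code of your own. Each camera call takes 0.05 s, during which the arm holds its last target.

## Working session

There is one attempt and no reset: what is moved stays moved. The work goes in short steps, Python scripts to look and compute and a tool call to move; the robot and the scene stay as the last step left them, time stands still between calls to the robot, and variables do not carry over. Pictures are saved under pics/ and viewed, and the job is handed in when it is done.

Besides the shell and the picture viewer there is one more tool, called after "Emit:" by a JSON object that holds its "name" and its "arguments". apply_moves: Moves the arm, as the interface text tells. Its arguments: {"type":"object","properties":{"steps":{"type":"array","items":{"type":"object","properties":{"tx":{"type":"number"},"ty":{"type":"number"},"tz":{"type":"number"},"wx":{"type":"number"},"wy":{"type":"number"},"wz":{"type":"number"}}}},"hand":{"type":"number"},"force":{"type":"number"}},"required":["steps"]}

```bash
ls -la; mkdir -p pics; cat > h.py <<'E'
import numpy as np, cv2
from plant import readout, imaging, ctrl, spotter
from scipy.spatial.transform import Rotation as Rn
def grab(n,f=None):
    s=readout.get_state(); c=imaging.read_camera(n)
    if f: cv2.imwrite('pics/'+f,c['img'][:,:,::-1])
    if n=='wrist':
        T=np.eye(4);T[:3,:3]=Rn.from_quat(s['tcp_rot']).as_matrix();T[:3,3]=s['eef_pos']
        W=np.linalg.inv(T@np.array(c['tool_from_camera'])); c['R']=W[:3,:3]; c['t']=W[:3,3]
    c['R']=np.array(c['R']);c['t']=np.array(c['t'])
    return c
def foc(c): return 210/np.tan(np.radians(c['vfov'])/2)
def proj(c,X):
    p=np.atleast_2d(X)@c['R'].T+c['t']; s=p[:,:2]/p[:,2:]; r2=(s**2).sum(1,keepdims=True)
    return s*(1+c['k1']*r2)*foc(c)+[c['cx'],c['cy']]
def ray(c,uv):
    d=(np.atleast_2d(np.array(uv,float))-[c['cx'],c['cy']])/foc(c); s=d.copy()
    for _ in range(20): s=d/(1+c['k1']*(s**2).sum(1,keepdims=True))
    v=np.c_[s,np.ones(len(s))]@c['R']; o=-c['R'].T@c['t']
    return o,v/np.linalg.norm(v,axis=1,keepdims=True)
def atz(c,uv,z):
    o,v=ray(c,uv); return o+v*((z-o[2])/v[:,2:])
E
python3 - <<'E'
from h import *
s=readout.get_state();print({k:np.round(v,3) for k,v in s.items()})
for n in ['side','top','wrist']:
    c=grab(n,n+'0.png'); print(n,c['vfov'],c['k1'],-c['R'].T@c['t'])
E
```

```text
total 12
drwxr-xr-x  3 agent agent 4096 Dec  7 16:21 .
drwxr-xr-x 23 root  root  4096 Dec  7 16:21 ..
drwxr-xr-x  2 agent agent 4096 Dec  7 16:21 pics
{'time': np.float64(0.0), 'qpos': array([ 1.064,  0.287,  1.578,  0.   ,  1.279, -0.15 ]), 'dq': array([ 0.002, -0.001, -0.   , -0.002,  0.   , -0.001]), 'joint_efforts': array([-0.0000e+00, -4.0598e+01, -2.9263e+01, -0.0000e+00,  6.0000e-03,
       -0.0000e+00]), 'eef_pos': array([0.236, 0.632, 0.403]), 'tcp_rot': array([ 0.821,  0.57 , -0.001,  0.001]), 'contact_force': array([0.491, 0.777, 0.337]), 'wrist_torque': array([-0.009, -0.003,  0.029]), 'opening': np.float64(0.998)}
side 53.32898513385494 -0.10803748925737142 [0.1316234  0.76725765 0.59521645]
top 46.75711190126011 -0.008308889164972572 [0.38451761 0.05870642 1.20696506]
wrist 58.268331975029064 -0.09559625829418268 [0.17063049 0.6578073  0.37297977]
```

View pics/top0.png

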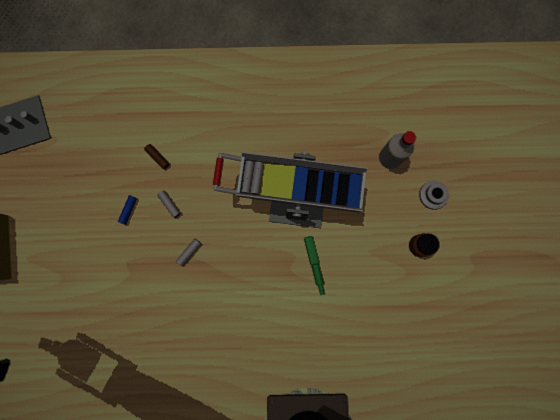

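View pics/side0.png

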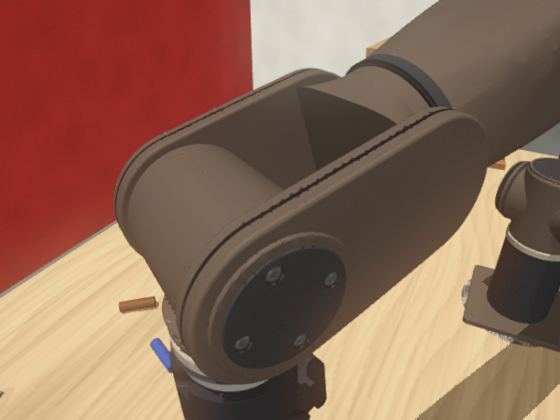

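View pics/wrist0.png

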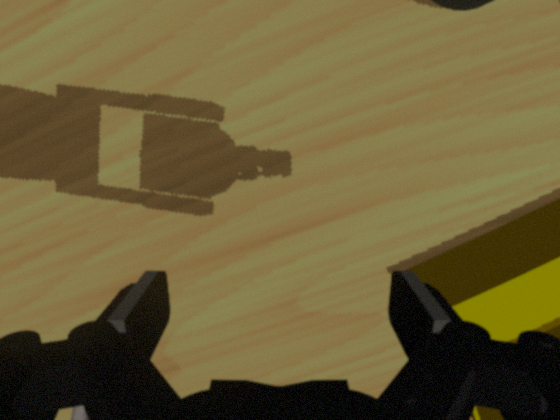

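The top view shows the board with its handle at about (218,172) and channel at (265,180). The pockets are at (312–343,187). The silver strays are at (169,204) and (189,252), with a blue look-alike at (128,210) and a brown one at (157,157). Next I'll localise these.

```bash
python3 - <<'E'
from h import *
c=grab('top'); 
im=c['img']; cv2.imwrite('pics/topz.png',cv2.resize(im[130:280,100:380],None,fx=2.85,fy=2.85,interpolation=cv2.INTER_CUBIC)[:,:,::-1])
def line(m):
    pts=np.argwhere(m)[:,::-1].astype(float); (x,y),(w,h),a=cv2.minAreaRect(pts.astype(np.float32)); b=cv2.boxPoints(((x,y),(w,h),a))
    return (x,y),b
for lab,z in [('pin_c_center',.011),('handle',.153),('channel',.13),('pocket1',.138),('pocket2',.138),('pocket3',.138),('bottle_center',.1),('jar_center',.08),('bearing_center',.034),('tool_center',.011),('tray',.138)]:
    for r in spotter.trace('top',lab):
        if r['confidence']<.2: continue
        ctr,b=line(r['region'])
        W=atz(c,b,z); e=[W[1]-W[0],W[2]-W[1]]; L=[np.linalg.norm(k) for k in e]; k=e[int(np.argmax(L))]
        print(lab,round(r['confidence'],2),np.round(r['uv']),'xy',np.round(atz(c,ctr,z)[0,:2],4),'LW',np.round(L,3),'yaw',round(np.degrees(np.arctan2(k[1],k[0]))%180,1), im[int(ctr[1]),int(ctr[0])])
E
```

```text
pin_c_center 0.75 [188. 249.] xy [0.4385 0.2829] LW [0.073 0.024] yaw 136.7 [91 87 86]
pin_c_center 0.46 [300. 182.] xy [0.6068 0.0314] LW [0.129 0.381] yaw 81.7 [109 114  37]
handle 0.64 [299. 181.] xy [0.5808 0.0346] LW [0.115 0.335] yaw 81.4 [109 114  37]
channel 0.81 [302. 183.] xy [0.5847 0.0323] LW [0.117 0.346] yaw 81.1 [110 115  40]
channel 0.39 [397. 153.] xy [ 0.6578 -0.2163] LW [0.104 0.058] yaw 133.8 [79 73 67]
pocket1 0.84 [303. 182.] xy [0.5835 0.0336] LW [0.115 0.341] yaw 81.0 [110 115  40]
pocket1 0.61 [436. 193.] xy [ 0.5488 -0.2884] LW [0.063 0.063] yaw 176.3 [3 4 3]
pocket2 0.84 [303. 182.] xy [0.5835 0.0336] LW [0.115 0.341] yaw 81.0 [110 115  40]
pocket2 0.61 [436. 193.] xy [ 0.5488 -0.2884] LW [0.063 0.063] yaw 176.3 [3 4 3]
pocket3 0.84 [303. 182.] xy [0.5835 0.0336] LW [0.115 0.341] yaw 81.0 [110 115  40]
pocket3 0.61 [436. 193.] xy [ 0.5488 -0.2884] LW [0.063 0.063] yaw 176.3 [3 4 3]
bottle_center 0.84 [397. 152.] xy [ 0.666  -0.2246] LW [0.109 0.06 ] yaw 133.8 [79 73 67]
bottle_center 0.39 [436. 191.] xy [ 0.5558 -0.2997] LW [0.067 0.063] yaw 88.9 [6 3 6]
jar_center 0.68 [421. 247.] xy [ 0.4422 -0.2782] LW [0.067 0.053] yaw 88.9 [2 2 3]
bearing_center 0.67 [434. 192.] xy [ 0.5672 -0.3223] LW [0.069 0.064] yaw 88.9 [4 4 6]
bearing_center 0.3 [300. 181.] xy [0.6046 0.031 ] LW [0.126 0.375] yaw 82.9 [110 116  39]
tool_center 0.6 [313. 264.] xy [ 0.4008 -0.0297] LW [0.026 0.144] yaw 14.7 [17 48 22]
tool_center 0.26 [305. 184.] xy [0.6075 0.0297] LW [0.13  0.385] yaw 81.5 [110 115  40]
tray 0.59 [304. 182.] xy [0.5843 0.0343] LW [0.113 0.339] yaw 81.8 [109 114  37]
```

View pics/topz.png

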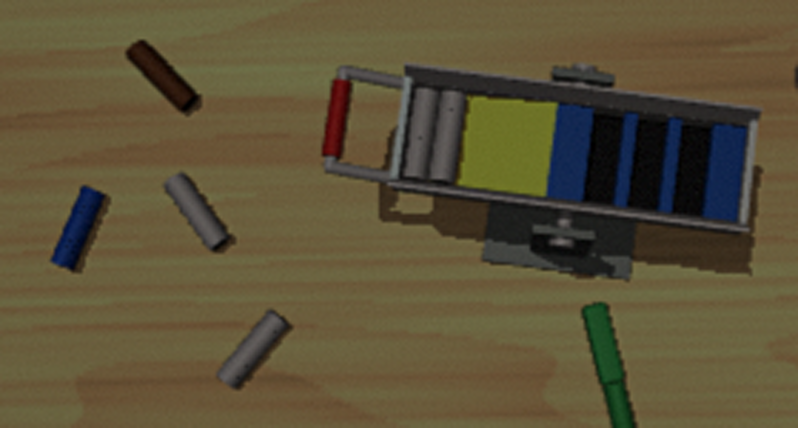

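```bash
cat > fit.py <<'E'
from h import *
from scipy.optimize import least_squares
c=grab('top'); im=c['img'].astype(int); hsv=cv2.cvtColor(c['img'],cv2.COLOR_RGB2HSV)
roi=np.zeros(im.shape[:2],bool); roi[140:225,200:375]=1
H,S,V=[hsv[...,i].astype(int) for i in range(3)]
def comps(m,mn=20):
    n,l,st,ce=cv2.connectedComponentsWithStats((m&roi).astype(np.uint8)); return [(st[i,4],ce[i]) for i in range(1,n) if st[i,4]>mn]
red=comps(((H<8)|(H>172))&(S>150)&(V>60))
yel=comps((H>24)&(H<36)&(S>190)&(V>80))
blk=[x for x in comps((V<25),60)]
print('red',red,'yel',yel); print('blk',blk)
P=[x for x in blk if x[1][0]>300 and x[1][0]<355 and 170<x[1][1]<205]
P=sorted(P,key=lambda x:x[1][0]); 
r=max(red,key=lambda x:x[0])[1]
uv=np.array([r]+[p[1] for p in P[:3]])
B=np.array([[0,.1855,.031],[0,-.023,.013],[0,-.058,.013],[0,-.093,.013]])
def W(p,B): 
    a=p[2]; R=np.array([[np.cos(a),-np.sin(a),0],[np.sin(a),np.cos(a),0],[0,0,1]]); return B@R.T+[p[0],p[1],.125]
f=lambda p:(proj(c,W(p,B))-uv).ravel()
s=least_squares(f,[.59,.03,0.1]); print(s.x,np.degrees(s.x[2]),s.fun.round(2)); np.save('board.npy',s.x)
v=c['img'].copy()
def poly(pts,col):
    cv2.polylines(big,[np.round((proj(c,W(s.x,np.array(pts,float)))-[100,130]+.5)*2.85*16).astype(int)],True,col,1,cv2.LINE_AA,4)
big=cv2.resize(v[130:280,100:380],None,fx=2.85,fy=2.85)
for y in (-.023,-.058,-.093): poly([[a*.038,y+b*.0125,.013] for a,b in((-1,-1),(1,-1),(1,1),(-1,1))],(0,255,0))
poly([[-.038,.1325,.027],[.038,.1325,.027],[.038,-.1325,.027],[-.038,-.1325,.027]],(255,0,255))
poly([[-.03,.1855,.028],[.03,.1855,.028]],(0,255,255))
cv2.imwrite('pics/fit.png',big[:,:,::-1])
# pins
g=(S<70)&(V>60)
for uvc in ((169,204),(189,252)):
    m=np.zeros_like(g); m[uvc[1]-20:uvc[1]+20,uvc[0]-20:uvc[0]+20]=1
    n,l,st,ce=cv2.connectedComponentsWithStats((g&m).astype(np.uint8)); i=1+np.argmax(st[1:,4])
    R=cv2.minAreaRect(np.argwhere(l==i)[:,::-1].astype(np.float32)); b=cv2.boxPoints(R); w=atz(c,b,.013); e=[w[1]-w[0],w[2]-w[1]]; k=max(e,key=np.linalg.norm)
    print('pin',R[0],atz(c,R[0],.013)[0].round(4),[np.linalg.norm(x).round(4) for x in e],np.degrees(np.arctan2(k[1],k[0]))%180)
E
python3 fit.py
```

```text
red [(np.int32(145), array([217.16551724, 170.75862069]))] yel []
blk [(np.int32(330), array([311.11818182, 184.71818182])), (np.int32(334), array([326.77245509, 186.64371257])), (np.int32(334), array([342.29341317, 188.5748503 ])), (np.int32(105), array([295.72380952, 216.15238095]))]
[ 0.58108276  0.00747605 -0.15141609] -8.675502906917142 [ 0.52  0.11 -0.14 -0.14 -0.23 -0.03 -0.16  0.07]
pin (167.23648071289062, 203.33108520507812) [0.5598 0.3346 0.013 ] [np.float64(0.0167), np.float64(0.0712)] 35.312880096380354
pin (187.08824157714844, 251.6470489501953) [0.4391 0.2845 0.013 ] [np.float64(0.071), np.float64(0.0165)] 139.04838128759823
```

View pics/fit.png

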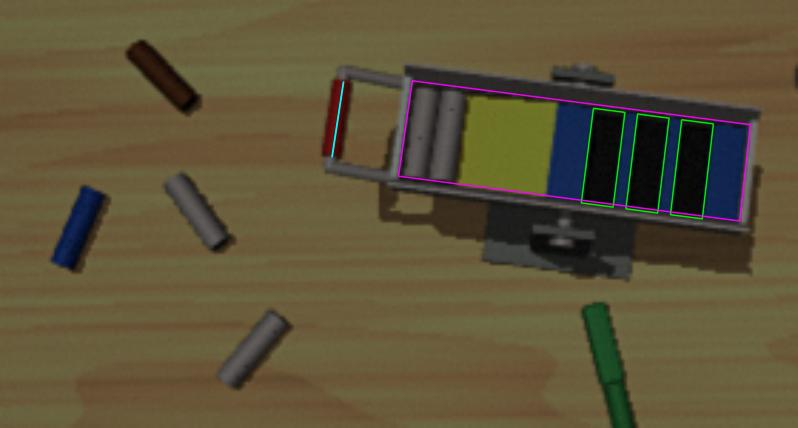

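```bash
cat > mv.py <<'E'
from h import *
def cur():
    s=readout.get_state(); return np.array(s['eef_pos']),Rn.from_quat(s['tcp_rot']).as_matrix(),s
def toolR(yaw,lean=0):   # tool down, x at yaw (deg); lean: rotation about board x axis (rad, +=board tilt sense)
    a=np.radians(yaw); x=np.array([np.cos(a),np.sin(a),0]); z=np.array([0,0,-1.]); R=np.c_[x,np.cross(z,x),z]
    if lean:
        b=np.load('board.npy')[2]; R=Rn.from_rotvec(lean*np.array([np.cos(b),np.sin(b),0])).as_matrix()@R
    return R
def delta(g,yaw,lean=0):
    """grasp point g world -> row"""
    p,R,s=cur(); R2=toolR(yaw,lean)
    t=np.array(g)-ctrl.tcp_to_grasp*R2[:,2]
    d=R.T@(t-p)*1000; w=Rn.from_matrix(R.T@R2).as_rotvec()
    return np.r_[d.round(1),w.round(4)]
def bw(y,z,x=0):
    b=np.load('board.npy'); a=b[2]; return np.array([b[0]+x*np.cos(a)-y*np.sin(a), b[1]+x*np.sin(a)+y*np.cos(a), .125+z])
def th(t): # handle at tilt t
    return bw(.1855*np.cos(t)-.028*np.sin(t), .1855*np.sin(t)+.028*np.cos(t))
E
python3 - <<'E'
from mv import *
print(ctrl.tcp_to_grasp, delta([.439,.2835,.14],49), delta([.439,.2835,.022],49),delta([.56,.3346,.14],125.3))
E
```

```text
0.1547 [-256.      312.4     110.1      -0.       -0.        0.3588] [-256.      312.4     228.1      -0.       -0.        0.3588] [-165.9     407.9     110.1       0.       -0.       -0.9729]
```

Emit:
{"name": "apply_moves", "arguments": {"steps": [{"tx":-128,"ty":156,"tz":55,"wz":0.18},{"tx":-256,"ty":312,"tz":110,"wz":0.359},{"tx":-256,"ty":312,"tz":110,"wz":0.359},{"tx":-256,"ty":312,"tz":110,"wz":0.359},{"tx":-256,"ty":312,"tz":110,"wz":0.359},{"tx":-256,"ty":312,"tz":110,"wz":0.359},{"tx":-256,"ty":312,"tz":110,"wz":0.359},{"tx":-256,"ty":312,"tz":110,"wz":0.359},{"tx":-256,"ty":312,"tz":110,"wz":0.359},{"tx":-256,"ty":312,"tz":110,"wz":0.359},{"tx":-256,"ty":312,"tz":110,"wz":0.359},{"tx":-256,"ty":312,"tz":110,"wz":0.359}], "hand": 0.6}}

```text
$.steps[0]: bad value
```

```bash
python3 - <<'E'
from mv import *
p,R,s=cur(); print(p,s['opening'],delta([.439,.2835,.14],49))
c=grab('wrist','w1.png')
for r in spotter.trace('wrist','pin_c_center'):
    b=cv2.boxPoints(cv2.minAreaRect(np.argwhere(r['region'])[:,::-1].astype(np.float32))); w=atz(c,b,.011); print(r['confidence'],r['uv'],w.mean(0),b.round())
c2=grab('side','s1.png')
E
```

```text
[0.23573386 0.63248759 0.40477445] 1.0008153136112317 [-256.      312.4     110.1      -0.       -0.        0.3588]
0.65 [79.7, 413.8] [0.43330705 0.28618967 0.011     ] [[ 71. 406.]
 [ 87. 406.]
 [ 87. 419.]
 [ 71. 419.]]
```

View pics/w1.png

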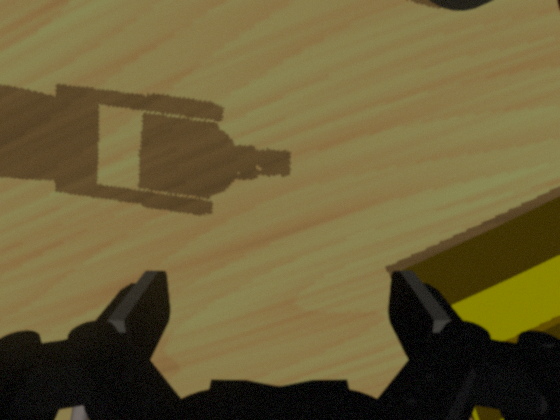

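View pics/s1.png

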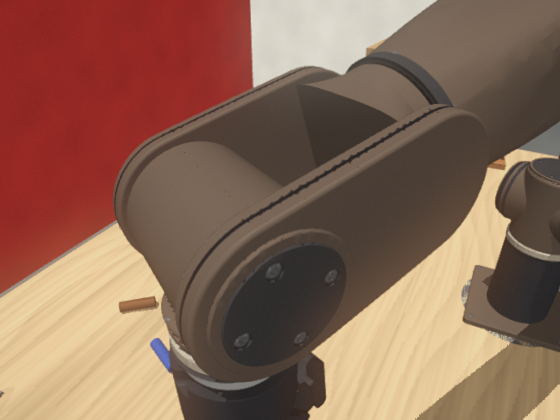

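The rows seem to need all six keys.

Emit:
{"name": "apply_moves", "arguments": {"steps": [{"tx":-128,"ty":156,"tz":55,"wx":0,"wy":0,"wz":0.18},{"tx":-256,"ty":312,"tz":110,"wx":0,"wy":0,"wz":0.359},{"tx":-256,"ty":312,"tz":110,"wx":0,"wy":0,"wz":0.359},{"tx":-256,"ty":312,"tz":110,"wx":0,"wy":0,"wz":0.359},{"tx":-256,"ty":312,"tz":110,"wx":0,"wy":0,"wz":0.359},{"tx":-256,"ty":312,"tz":110,"wx":0,"wy":0,"wz":0.359},{"tx":-256,"ty":312,"tz":110,"wx":0,"wy":0,"wz":0.359},{"tx":-256,"ty":312,"tz":110,"wx":0,"wy":0,"wz":0.359},{"tx":-256,"ty":312,"tz":110,"wx":0,"wy":0,"wz":0.359},{"tx":-256,"ty":312,"tz":110,"wx":0,"wy":0,"wz":0.359},{"tx":-256,"ty":312,"tz":110,"wx":0,"wy":0,"wz":0.359},{"tx":-256,"ty":312,"tz":110,"wx":0,"wy":0,"wz":0.359}], "hand": 0.6}}

```text
time: 2.15
eef_pos: [0.4384, 0.2845, 0.2953]
tcp_rot: [0.91, 0.415, 0.001, -0.0]
contact_force: [-0.0, 0.6, -0.6]
opening: 0.601
```

```bash
cat > look.py <<'E'
from mv import *
import sys
tag=sys.argv[1]
p,R,s=cur(); print(p.round(4),s['opening'],s['time'])
c=grab('wrist',tag+'.png')
for r in spotter.trace('wrist','pin_c_center'):
    b=cv2.boxPoints(cv2.minAreaRect(np.argwhere(r['region'])[:,::-1].astype(np.float32))); w=atz(c,b,.013); e=[w[1]-w[0],w[2]-w[1]]; k=max(e,key=np.linalg.norm)
    print(round(r['confidence'],2),np.round(r['uv']),w.mean(0).round(4),'LW',[np.linalg.norm(x).round(4) for x in e],'yaw',(np.degrees(np.arctan2(k[1],k[0]))%180).round(1),'toolx',np.degrees(np.arctan2(R[1,0],R[0,0])).round(1))
E
python3 look.py w2
```

```text
[0.4384 0.2845 0.2953] 0.6008000334430377 2.15
0.83 [277. 205.] [0.4397 0.2823 0.013 ] LW [np.float64(0.0221), np.float64(0.0761)] yaw 139.6 toolx 49.1
```

View pics/w2.png

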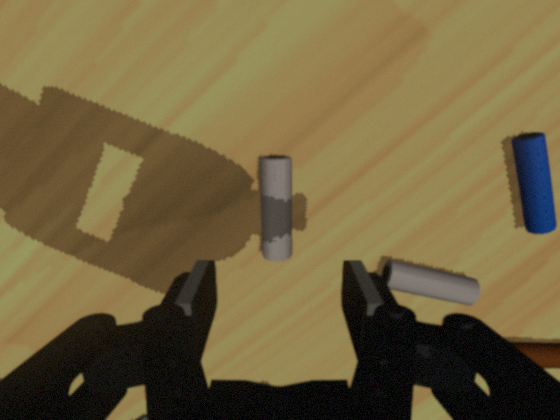

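The wrist view shows the silver pin at (277,205), midway between the fingers, and nothing in the way. Next is the descent.

```bash
python3 - <<'E'
from mv import *
print(delta([.4395,.2825,.021],49.3))
E
```

```text
[-9.000e-01  2.400e+00  1.195e+02  2.000e-04 -9.000e-04 -3.600e-03]
```

Emit:
{"name": "apply_moves", "arguments": {"steps": [{"tx":-1,"ty":2.4,"tz":45,"wx":0,"wy":0,"wz":0},{"tx":-1,"ty":2.4,"tz":90,"wx":0,"wy":0,"wz":0},{"tx":-1,"ty":2.4,"tz":112,"wx":0,"wy":0,"wz":0},{"tx":-1,"ty":2.4,"tz":119.5,"wx":0,"wy":0,"wz":0},{"tx":-1,"ty":2.4,"tz":119.5,"wx":0,"wy":0,"wz":0},{"tx":-1,"ty":2.4,"tz":119.5,"wx":0,"wy":0,"wz":0}], "hand": 0.6}}

```text
time: 2.85
eef_pos: [0.4405, 0.2821, 0.1768]
tcp_rot: [0.91, 0.415, 0.001, 0.0]
contact_force: [0.3, -0.6, -0.4]
opening: 0.599
```

Emit:
{"name": "apply_moves", "arguments": {"steps": [{"tx":0,"ty":0,"tz":0,"wx":0,"wy":0,"wz":0},{"tx":0,"ty":0,"tz":0,"wx":0,"wy":0,"wz":0},{"tx":0,"ty":0,"tz":0,"wx":0,"wy":0,"wz":0},{"tx":0,"ty":0,"tz":0,"wx":0,"wy":0,"wz":0},{"tx":0,"ty":0,"tz":0,"wx":0,"wy":0,"wz":0},{"tx":0,"ty":0,"tz":0,"wx":0,"wy":0,"wz":0},{"tx":0,"ty":0,"tz":0,"wx":0,"wy":0,"wz":0},{"tx":0,"ty":0,"tz":0,"wx":0,"wy":0,"wz":0}], "hand": 0.15, "force": 40}}

```text
time: 3.65
eef_pos: [0.4406, 0.2817, 0.1769]
tcp_rot: [0.91, 0.415, 0.001, -0.0]
contact_force: [-1.1, 0.2, 6.7]
opening: 0.244
```

Emit:
{"name": "apply_moves", "arguments": {"steps": [{"tx":0,"ty":0,"tz":-45,"wx":0,"wy":0,"wz":0},{"tx":0,"ty":0,"tz":-90,"wx":0,"wy":0,"wz":0},{"tx":0,"ty":0,"tz":-135,"wx":0,"wy":0,"wz":0},{"tx":0,"ty":0,"tz":-180,"wx":0,"wy":0,"wz":0},{"tx":0,"ty":0,"tz":-220,"wx":0,"wy":0,"wz":0},{"tx":0,"ty":0,"tz":-220,"wx":0,"wy":0,"wz":0},{"tx":0,"ty":0,"tz":-220,"wx":0,"wy":0,"wz":0}]}}

```text
time: 4.35
eef_pos: [0.4397, 0.2812, 0.3962]
tcp_rot: [0.91, 0.415, 0.001, 0.0]
contact_force: [-0.2, 0.4, -1.6]
opening: 0.241
```

```bash
python3 look.py w3; python3 - <<'E'
from mv import *
print(delta(bw(.075-.020,.12),81.3))
E
```

```text
[0.4397 0.2812 0.3962] 0.24052266723025906 4.35
0.97 [283. 272.] [0.5273 0.2057 0.013 ] LW [np.float64(0.0565), np.float64(0.2147)] yaw 140.3 toolx 49.0
[-6.690e+01  2.571e+02 -6.800e+00 -2.600e-03  2.700e-03 -5.641e-01]
```

View pics/w3.png

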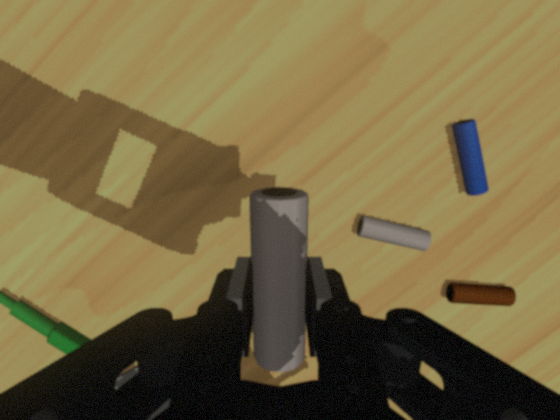

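The pin is held vertically in the picture, spanning rows ~190–370. I'll check its centring along the jaws' y axis, then move over the channel.

```bash
python3 - <<'E'
from mv import *
p,R,s=cur(); c=grab('wrist'); g=p+ctrl.tcp_to_grasp*R[:,2]
r=spotter.trace('wrist','pin_c_center')[0]; m=r['region']; rows=np.argwhere(m[:,275:290].any(1)).ravel(); print(rows.min(),rows.max())
w=atz(c,[[281,rows.min()+6],[281,rows.max()]],g[2]-.011); print(R.T@(w-g).T*1000)
print(proj(c,[g-R[:,1]*d+[0,0,-.011] for d in(-.036,0,.036)]))
E
```

```text
187 370
[[  2.0560034    2.22139089]
 [-37.62714671  41.24359978]
 [ 11.05801067  10.92176447]]
[[275.94383788 360.01817843]
 [275.74061465 285.11808994]
 [275.53459752 197.36179644]]
```

Emit:
{"name": "apply_moves", "arguments": {"steps": [{"tx":-13,"ty":50,"tz":-7,"wx":0,"wy":0,"wz":-0.12},{"tx":-26,"ty":100,"tz":-7,"wx":0,"wy":0,"wz":-0.24},{"tx":-40,"ty":150,"tz":-7,"wx":0,"wy":0,"wz":-0.36},{"tx":-53,"ty":200,"tz":-7,"wx":0,"wy":0,"wz":-0.48},{"tx":-67,"ty":257,"tz":-7,"wx":-0.003,"wy":0.003,"wz":-0.564},{"tx":-67,"ty":257,"tz":-7,"wx":-0.003,"wy":0.003,"wz":-0.564},{"tx":-67,"ty":257,"tz":-7,"wx":-0.003,"wy":0.003,"wz":-0.564},{"tx":-67,"ty":257,"tz":-7,"wx":-0.003,"wy":0.003,"wz":-0.564},{"tx":-67,"ty":257,"tz":-7,"wx":-0.003,"wy":0.003,"wz":-0.564}]}}

```text
time: 5.45
eef_pos: [0.5891, 0.0634, 0.4014]
tcp_rot: [0.758, 0.652, 0.001, -0.0]
contact_force: [0.6, -0.5, -0.9]
opening: 0.247
```

```bash
python3 look.py w4; python3 - <<'E'
from mv import *
print(delta(bw(.055,.12),81.3)); c=grab('side','s4.png');c=grab('top','t4.png')
E
```

```text
[0.5891 0.0634 0.4014] 0.24659130689371514 5.45
0.58 [282. 274.] [0.707  0.0464 0.013 ] LW [np.float64(0.0564), np.float64(0.2178)] yaw 172.7 toolx 81.4
[-1.6e+00  5.0e-01  2.3e+00  3.1e-03 -2.2e-03  1.9e-03]
```

View pics/w4.png

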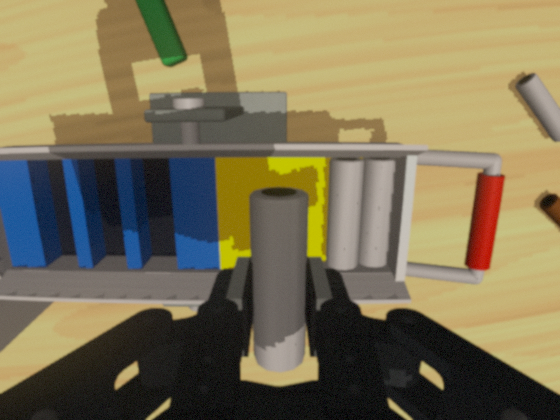

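View pics/s4.png

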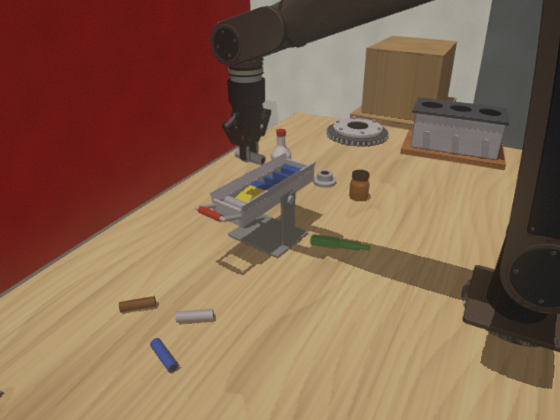

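The wrist view shows the whole board. The red handle is at (485,222), two pins sit against the end wall at (345–378,212), and yellow is free on columns 218–328. I'll use this view to check the board fit.

```bash
python3 - <<'E'
from mv import *
c=grab('wrist'); v=c['img'].copy()
def P(pts,col):
    uv=proj(c,[bw(y,z,x) for x,y,z in pts]); print(uv.round(0).tolist())
    cv2.polylines(v,[uv.round().astype(int)],True,col,1)
s=.038
P([(-.03,.1855,.028),(.03,.1855,.028)],(0,255,255))
P([(-s,.1325,.027),(s,.1325,.027),(s,-.1325,.027),(-s,-.1325,.027)],(255,0,255))
P([(-s,.0175,.013),(s,.0175,.013),(s,-.0105,.013),(-s,-.0105,.013)],(0,255,0))
P([(-s,-.0355,.013),(s,-.0355,.013),(s,-.0455,.013),(-s,-.0455,.013)],(0,255,0))
cv2.imwrite('pics/w4b.png',v[:,:,::-1])
E
```

```text
[[489.0, 172.0], [475.0, 263.0]]
[[405.0, 157.0], [394.0, 274.0], [-0.0, 271.0], [-24.0, 160.0]]
[[214.0, 153.0], [219.0, 266.0], [178.0, 265.0], [170.0, 154.0]]
[[131.0, 154.0], [143.0, 265.0], [128.0, 265.0], [115.0, 154.0]]
```

View pics/w4b.png

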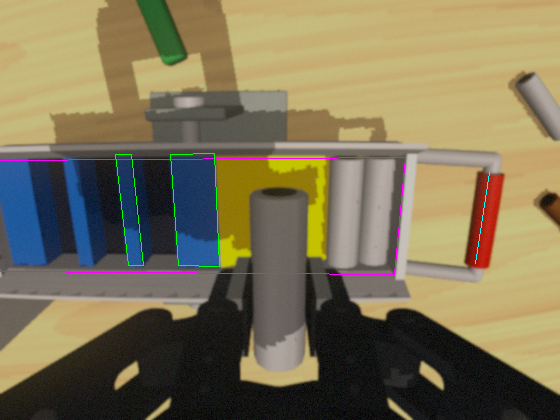

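```bash
python3 - <<'E'
from mv import *
print(delta(bw(.053,.032,.001),81.3))
E
```

```text
[-3.40e+00  8.00e-01  9.07e+01  3.90e-03 -2.10e-03  1.40e-03]
```

Emit:
{"name": "apply_moves", "arguments": {"steps": [{"tx":-3.4,"ty":0.8,"tz":30,"wx":0.004,"wy":-0.002,"wz":0},{"tx":-3.4,"ty":0.8,"tz":60,"wx":0.004,"wy":-0.002,"wz":0},{"tx":-3.4,"ty":0.8,"tz":75,"wx":0.004,"wy":-0.002,"wz":0},{"tx":-3.4,"ty":0.8,"tz":85,"wx":0.004,"wy":-0.002,"wz":0},{"tx":-3.4,"ty":0.8,"tz":90,"wx":0.004,"wy":-0.002,"wz":0},{"tx":-3.4,"ty":0.8,"tz":90,"wx":0.004,"wy":-0.002,"wz":0},{"tx":-3.4,"ty":0.8,"tz":90,"wx":0.004,"wy":-0.002,"wz":0}]}}

```text
time: 6.4
eef_pos: [0.5909, 0.0588, 0.3135]
tcp_rot: [0.759, 0.651, 0.001, 0.001]
contact_force: [0.5, 0.1, -0.2]
opening: 0.237
```

```bash
python3 - <<'E'
from mv import *
print(delta(bw(.053,.032,.001),81.3)); c=grab('wrist','w5.png'); print(readout.get_state()['contact_force'])
E
```

```text
[ 8.0e-01 -1.0e+00  1.8e+00  1.9e-03 -2.0e-04  1.0e-04]
[-1.01130672  0.39572486 -0.53459471]
```

View pics/w5.png

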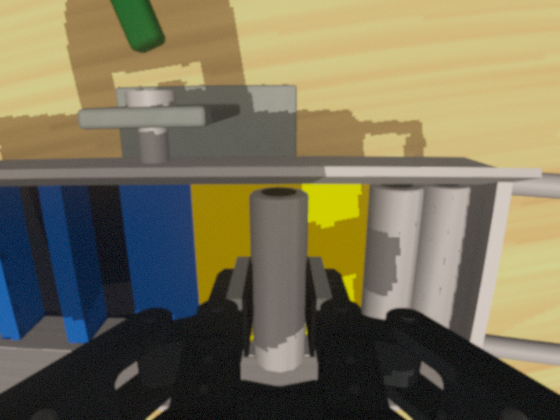

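The pin is inside the lane over the yellow floor and clear of the neighbour at (393,250). Releasing it.

Emit:
{"name": "apply_moves", "arguments": {"steps": [{"tx":0,"ty":-0.5,"tz":2,"wx":0,"wy":0,"wz":0},{"tx":0,"ty":-0.5,"tz":2,"wx":0,"wy":0,"wz":0},{"tx":0,"ty":-0.5,"tz":2,"wx":0,"wy":0,"wz":0},{"tx":0,"ty":-0.5,"tz":2,"wx":0,"wy":0,"wz":0}], "hand": 0.38}}

```text
time: 6.85
eef_pos: [0.59, 0.0589, 0.3106]
tcp_rot: [0.759, 0.651, 0.0, 0.0]
contact_force: [0.3, 0.4, -0.2]
opening: 0.379
```

Emit:
{"name": "apply_moves", "arguments": {"steps": [{"tx":0,"ty":0,"tz":-10,"wx":0,"wy":0,"wz":0},{"tx":0,"ty":0,"tz":-30,"wx":0,"wy":0,"wz":0},{"tx":0,"ty":0,"tz":-70,"wx":0,"wy":0,"wz":0},{"tx":0,"ty":0,"tz":-95,"wx":0,"wy":0,"wz":0},{"tx":0,"ty":0,"tz":-95,"wx":0,"wy":0,"wz":0},{"tx":0,"ty":0,"tz":-95,"wx":0,"wy":0,"wz":0}]}}

```text
time: 7.45
eef_pos: [0.5899, 0.0588, 0.4063]
tcp_rot: [0.759, 0.651, 0.001, 0.001]
contact_force: [0.5, 0.7, -0.4]
opening: 0.379
```

```bash
python3 look.py w6; python3 - <<'E'
from mv import *
print(delta([.56,.3346,.14],125.3))
E
```

```text
[0.5899 0.0588 0.4063] 0.3788826542647191 7.45
0.88 [318. 207.] [0.6341 0.093  0.013 ] LW [np.float64(0.1196), np.float64(0.0344)] yaw 171.1 toolx 81.3
0.41 [187. 217.] [0.6274 0.0236 0.013 ] LW [np.float64(0.2065), np.float64(0.503)] yaw 80.6 toolx 81.3
[ 2.682e+02 -7.060e+01  1.092e+02 -2.900e-03 -9.000e-04 -7.679e-01]
```

View pics/w6.png

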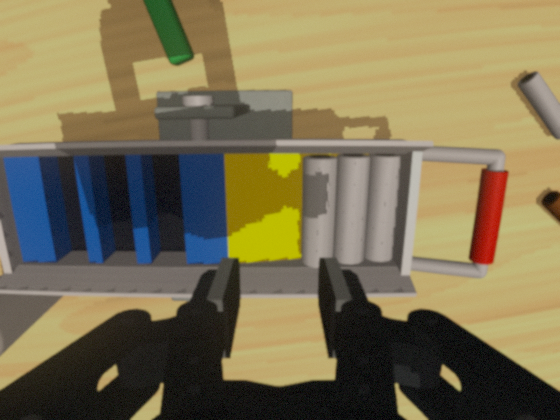

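The third pin has rolled in beside the other two, at (318,210). Now the second stray.

Emit:
{"name": "apply_moves", "arguments": {"steps": [{"tx":50,"ty":-13,"tz":0,"wx":0,"wy":0,"wz":-0.14},{"tx":100,"ty":-26,"tz":0,"wx":0,"wy":0,"wz":-0.28},{"tx":150,"ty":-39,"tz":0,"wx":0,"wy":0,"wz":-0.42},{"tx":198,"ty":-52,"tz":0,"wx":0,"wy":0,"wz":-0.56},{"tx":240,"ty":-63,"tz":20,"wx":0,"wy":0,"wz":-0.7},{"tx":268,"ty":-70.5,"tz":60,"wx":0,"wy":0,"wz":-0.768},{"tx":268,"ty":-70.5,"tz":105,"wx":-0.003,"wy":-0.001,"wz":-0.768},{"tx":268,"ty":-70.5,"tz":109,"wx":-0.003,"wy":-0.001,"wz":-0.768},{"tx":268,"ty":-70.5,"tz":109,"wx":-0.003,"wy":-0.001,"wz":-0.768},{"tx":268,"ty":-70.5,"tz":109,"wx":-0.003,"wy":-0.001,"wz":-0.768}], "hand": 0.6}}

```text
time: 8.55
eef_pos: [0.5617, 0.334, 0.2983]
tcp_rot: [0.46, 0.888, 0.002, 0.002]
contact_force: [0.6, -0.1, 0.8]
opening: 0.602
```

```bash
python3 look.py w7; python3 - <<'E'
from mv import *
print(delta([.56,.3346,.0215],125.3))
E
```

```text
[0.5617 0.334  0.2983] 0.6017123659592807 8.55
[ 2.000e+00 -2.200e+00  1.234e+02  7.300e-03  3.000e-03 -1.200e-03]
```

View pics/w7.png

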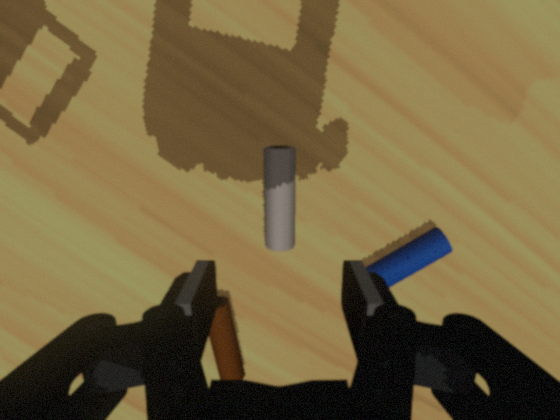

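The network missed it this time, but the pin is plain in the picture at (280,198), upright. I'll compute its position from there.

```bash
python3 - <<'E'
from mv import *
c=grab('wrist'); w=atz(c,[[280,198],[280,151],[280,245]],.013); print(w); 
g=w[0].copy(); g[2]=.0215; k=w[1]-w[2]; print(np.degrees(np.arctan2(k[1],k[0])))
print(delta(g,125.3))
E
```

```text
[[0.56038807 0.33296763 0.013     ]
 [0.53351505 0.31394391 0.013     ]
 [0.58923349 0.35339102 0.013     ]]
-144.70256501302907
[ 4.000e-01 -2.700e+00  1.232e+02  7.100e-03  2.900e-03 -1.200e-03]
```

Emit:
{"name": "apply_moves", "arguments": {"steps": [{"tx":1,"ty":-2.5,"tz":45,"wx":0.007,"wy":0.003,"wz":0},{"tx":1,"ty":-2.5,"tz":90,"wx":0.007,"wy":0.003,"wz":0},{"tx":1,"ty":-2.5,"tz":115,"wx":0.007,"wy":0.003,"wz":0},{"tx":1,"ty":-2.5,"tz":122,"wx":0.007,"wy":0.003,"wz":0},{"tx":1,"ty":-2.5,"tz":122,"wx":0.007,"wy":0.003,"wz":0},{"tx":1,"ty":-2.5,"tz":122,"wx":0.007,"wy":0.003,"wz":0}]}}

```text
time: 9.3
eef_pos: [0.5598, 0.3341, 0.177]
tcp_rot: [0.46, 0.888, -0.0, -0.0]
contact_force: [-0.1, -0.2, 0.7]
opening: 0.602
```

Emit:
{"name": "apply_moves", "arguments": {"steps": [{"tx":0,"ty":0,"tz":0,"wx":0,"wy":0,"wz":0},{"tx":0,"ty":0,"tz":0,"wx":0,"wy":0,"wz":0},{"tx":0,"ty":0,"tz":0,"wx":0,"wy":0,"wz":0},{"tx":0,"ty":0,"tz":0,"wx":0,"wy":0,"wz":0},{"tx":0,"ty":0,"tz":0,"wx":0,"wy":0,"wz":0},{"tx":0,"ty":0,"tz":0,"wx":0,"wy":0,"wz":0},{"tx":0,"ty":0,"tz":0,"wx":0,"wy":0,"wz":0},{"tx":0,"ty":0,"tz":0,"wx":0,"wy":0,"wz":0}], "hand": 0.15, "force": 40}}

```text
time: 10.1
eef_pos: [0.5593, 0.3341, 0.1765]
tcp_rot: [0.459, 0.888, -0.001, -0.001]
contact_force: [-1.7, -0.1, 5.7]
opening: 0.239
```

Emit:
{"name": "apply_moves", "arguments": {"steps": [{"tx":0,"ty":0,"tz":-45,"wx":0,"wy":0,"wz":0},{"tx":0,"ty":0,"tz":-90,"wx":0,"wy":0,"wz":0},{"tx":0,"ty":0,"tz":-135,"wx":0,"wy":0,"wz":0},{"tx":0,"ty":0,"tz":-180,"wx":0,"wy":0,"wz":0},{"tx":0,"ty":0,"tz":-230,"wx":0,"wy":0,"wz":0},{"tx":0,"ty":0,"tz":-230,"wx":0,"wy":0,"wz":0},{"tx":0,"ty":0,"tz":-230,"wx":0,"wy":0,"wz":0}]}}

```text
time: 10.8
eef_pos: [0.5595, 0.3342, 0.4064]
tcp_rot: [0.459, 0.888, -0.0, -0.0]
contact_force: [-0.4, -0.5, -1.0]
opening: 0.243
```

```bash
python3 look.py w8; python3 - <<'E'
from mv import *
print(delta(bw(.035,.125,.001),81.3))
E
```

```text
[0.5595 0.3342 0.4064] 0.24254894586933667 10.8
0.49 [25. 94.] [0.6377 0.1031 0.013 ] LW [np.float64(0.0874), np.float64(0.1944)] yaw 29.0 toolx 125.3
[-2.547e+02 -1.457e+02 -2.000e+00 -8.900e-03  1.300e-03  7.681e-01]
```

View pics/w8.png

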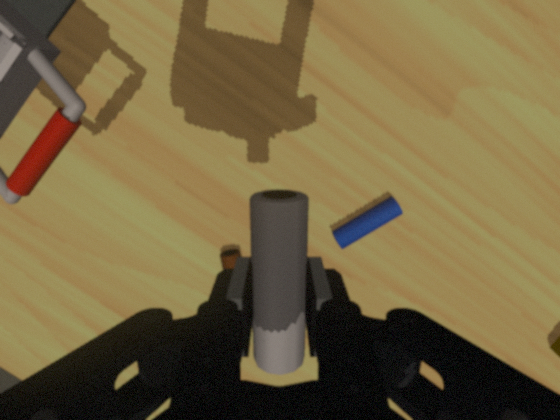

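Gripped the same way as the first. Over to the channel at board y ≈ 35 mm.

Emit:
{"name": "apply_moves", "arguments": {"steps": [{"tx":-43,"ty":-25,"tz":-2,"wx":0,"wy":0,"wz":0.14},{"tx":-86,"ty":-50,"tz":-2,"wx":0,"wy":0,"wz":0.28},{"tx":-129,"ty":-75,"tz":-2,"wx":0,"wy":0,"wz":0.42},{"tx":-172,"ty":-100,"tz":-2,"wx":0,"wy":0,"wz":0.56},{"tx":-215,"ty":-124,"tz":-2,"wx":0,"wy":0,"wz":0.7},{"tx":-255,"ty":-145.5,"tz":-2,"wx":-0.009,"wy":0.001,"wz":0.768},{"tx":-255,"ty":-145.5,"tz":-2,"wx":-0.009,"wy":0.001,"wz":0.768},{"tx":-255,"ty":-145.5,"tz":-2,"wx":-0.009,"wy":0.001,"wz":0.768},{"tx":-255,"ty":-145.5,"tz":-2,"wx":-0.009,"wy":0.001,"wz":0.768}]}}

```text
time: 11.8
eef_pos: [0.5879, 0.0428, 0.4048]
tcp_rot: [0.758, 0.652, 0.001, -0.001]
contact_force: [0.4, 0.2, -0.8]
opening: 0.239
```

```bash
python3 look.py w9; python3 - <<'E'
from mv import *
print(delta(bw(.034,.036,.001),81.3))
E
```

```text
[0.5879 0.0428 0.4048] 0.23904363338738363 11.8
0.69 [181. 210.] [0.6258 0.0231 0.013 ] LW [np.float64(0.5264), np.float64(0.2011)] yaw 81.3 toolx 81.4
0.61 [345. 209.] [0.6367 0.1011 0.013 ] LW [np.float64(0.1184), np.float64(0.0342)] yaw 170.1 toolx 81.4
[-2.7e+00 -5.0e-01  9.0e+01  1.6e-03 -1.8e-03  2.2e-03]
```

View pics/w9.png

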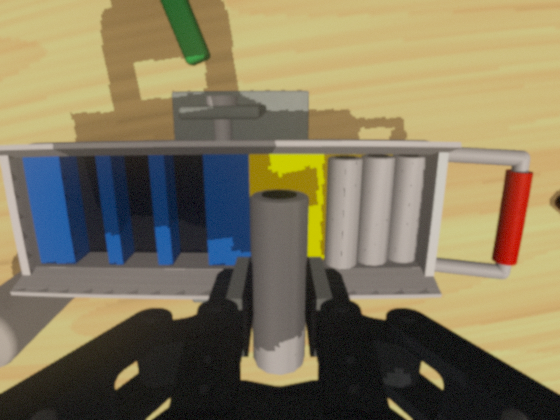

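Three pins in place and the fourth over the free yellow. Descending and releasing.

Emit:
{"name": "apply_moves", "arguments": {"steps": [{"tx":-3,"ty":-0.5,"tz":30,"wx":0.002,"wy":-0.002,"wz":0.002},{"tx":-3,"ty":-0.5,"tz":60,"wx":0.002,"wy":-0.002,"wz":0.002},{"tx":-3,"ty":-0.5,"tz":75,"wx":0.002,"wy":-0.002,"wz":0.002},{"tx":-3,"ty":-0.5,"tz":85,"wx":0.002,"wy":-0.002,"wz":0.002},{"tx":-3,"ty":-0.5,"tz":90,"wx":0.002,"wy":-0.002,"wz":0.002},{"tx":-3,"ty":-0.5,"tz":90,"wx":0.002,"wy":-0.002,"wz":0.002},{"tx":-3,"ty":-0.5,"tz":90,"wx":0.002,"wy":-0.002,"wz":0.002}]}}

```text
time: 12.6
eef_pos: [0.5881, 0.0392, 0.318]
tcp_rot: [0.759, 0.651, 0.001, 0.001]
contact_force: [-0.0, 0.2, 0.1]
opening: 0.24
```

```bash
python3 - <<'E'
from mv import *
print(delta(bw(.034,.036,.001),81.3)); c=grab('wrist','w10.png'); print(readout.get_state()['contact_force'])
E
```

```text
[ 1.5e+00 -1.1e+00  2.3e+00  3.7e-03  2.0e-04 -1.8e-03]
[ 0.29926419  0.1559449  -0.12660029]
```

View pics/w10.png

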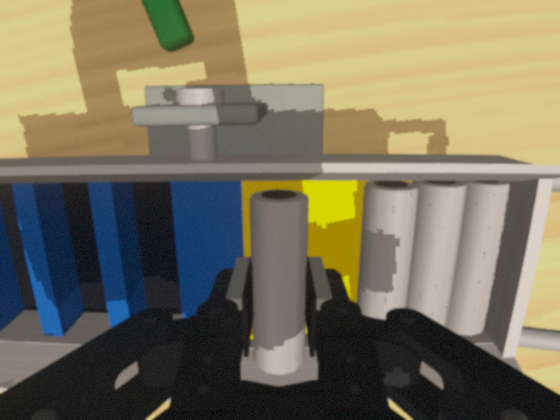

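Emit:
{"name": "apply_moves", "arguments": {"steps": [{"tx":1,"ty":-2,"tz":2,"wx":0.003,"wy":0,"wz":0},{"tx":1,"ty":-2,"tz":2,"wx":0.003,"wy":0,"wz":0}]}}

```text
time: 12.85
eef_pos: [0.5856, 0.0406, 0.315]
tcp_rot: [0.759, 0.651, -0.0, -0.0]
contact_force: [0.0, 0.2, -1.8]
opening: 0.238
```

Emit:
{"name": "apply_moves", "arguments": {"steps": [{"tx":0,"ty":0,"tz":0,"wx":0,"wy":0,"wz":0},{"tx":0,"ty":0,"tz":0,"wx":0,"wy":0,"wz":0},{"tx":0,"ty":0,"tz":0,"wx":0,"wy":0,"wz":0},{"tx":0,"ty":0,"tz":0,"wx":0,"wy":0,"wz":0}], "hand": 0.35}}

```text
time: 13.25
eef_pos: [0.5858, 0.0405, 0.3149]
tcp_rot: [0.759, 0.651, -0.0, -0.0]
contact_force: [0.4, 0.2, 0.4]
opening: 0.348
```

Emit:
{"name": "apply_moves", "arguments": {"steps": [{"tx":0,"ty":0,"tz":-10,"wx":0,"wy":0,"wz":0},{"tx":0,"ty":0,"tz":-30,"wx":0,"wy":0,"wz":0},{"tx":0,"ty":0,"tz":-70,"wx":0,"wy":0,"wz":0},{"tx":0,"ty":0,"tz":-95,"wx":0,"wy":0,"wz":0},{"tx":0,"ty":0,"tz":-95,"wx":0,"wy":0,"wz":0},{"tx":0,"ty":0,"tz":-95,"wx":0,"wy":0,"wz":0}]}}

```text
time: 13.85
eef_pos: [0.5859, 0.0405, 0.4107]
tcp_rot: [0.759, 0.651, -0.0, 0.0]
contact_force: [-0.1, 0.7, -2.1]
opening: 0.347
```

```bash
python3 look.py w11; python3 - <<'E'
from mv import *
g=th(0); print(g, delta(g+[0,0,.08],81.3),delta(g,81.3))
E
```

```text
[0.5859 0.0405 0.4107] 0.3467884818974109 13.85
0.69 [348. 210.] [0.6361 0.1022 0.013 ] LW [np.float64(0.1175), np.float64(0.0334)] yaw 170.2 toolx 81.2
[0.60906324 0.19085364 0.153     ] [ 1.522e+02  4.000e-01  2.030e+01 -4.300e-03  5.000e-04 -1.900e-03] [ 1.522e+02  7.000e-01  1.003e+02 -4.300e-03  5.000e-04 -1.900e-03]
```

View pics/w11.png

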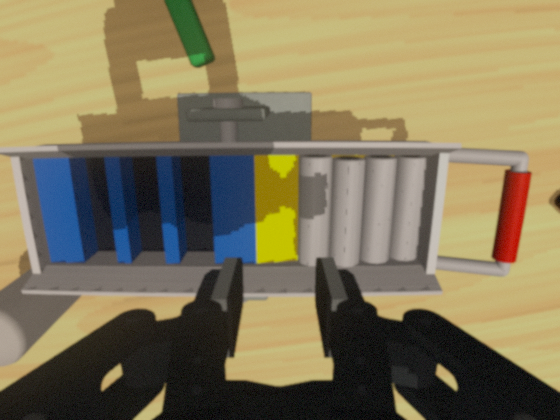

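All four pins lie side by side in the channel (columns 300–425). Next the handle.

Emit:
{"name": "apply_moves", "arguments": {"steps": [{"tx":50,"ty":0,"tz":0,"wx":0,"wy":0,"wz":0},{"tx":100,"ty":0,"tz":0,"wx":0,"wy":0,"wz":0},{"tx":152,"ty":0.5,"tz":0,"wx":-0.004,"wy":0,"wz":-0.002},{"tx":152,"ty":0.5,"tz":20,"wx":-0.004,"wy":0,"wz":-0.002},{"tx":152,"ty":0.5,"tz":20,"wx":-0.004,"wy":0,"wz":-0.002},{"tx":152,"ty":0.5,"tz":20,"wx":-0.004,"wy":0,"wz":-0.002},{"tx":152,"ty":0.5,"tz":20,"wx":-0.004,"wy":0,"wz":-0.002}], "hand": 0.45}}

```text
time: 14.65
eef_pos: [0.6098, 0.1897, 0.3895]
tcp_rot: [0.759, 0.651, 0.0, 0.001]
contact_force: [-0.7, -0.3, 0.9]
opening: 0.446
```

```bash
python3 - <<'E'
from mv import *
c=grab('wrist','w12.png'); hsv=cv2.cvtColor(c['img'],cv2.COLOR_RGB2HSV); m=((hsv[...,0]<6)|(hsv[...,0]>174))&(hsv[...,1]>170)&(hsv[...,2]>70)
R=cv2.minAreaRect(np.argwhere(m)[:,::-1].astype(np.float32)); print(R, proj(c,th(0)),atz(c,R[0],.155))
g=th(0); print(delta(g,81.3))
c=grab('side','s12.png')
E
```

```text
((281.0, 226.5), (101.0, 24.0), 90.0) [[279.31584087 224.5131306 ]] [[0.60973178 0.19172467 0.155     ]]
[ 1.20e+00 -1.20e+00  8.24e+01  2.90e-03  2.00e-04 -1.60e-03]
```

View pics/w12.png

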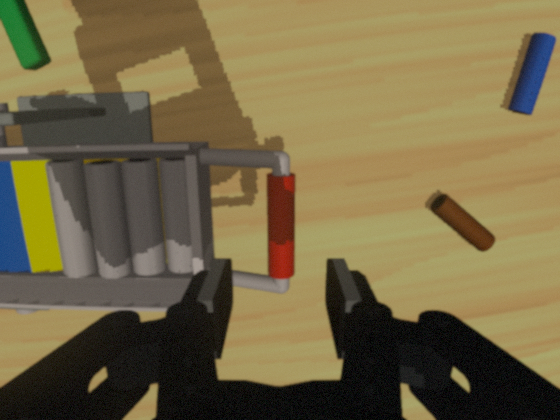

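View pics/s12.png

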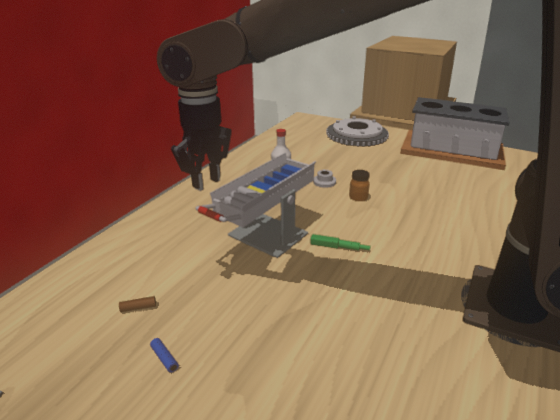

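The handle at (281,226) is centred between the fingers, with the end wall at column ~200. Descend and grip.

Emit:
{"name": "apply_moves", "arguments": {"steps": [{"tx":1,"ty":-1,"tz":30,"wx":0.003,"wy":0,"wz":0},{"tx":1,"ty":-1,"tz":60,"wx":0.003,"wy":0,"wz":0},{"tx":1,"ty":-1,"tz":76,"wx":0.003,"wy":0,"wz":0},{"tx":1,"ty":-1,"tz":82,"wx":0.003,"wy":0,"wz":0},{"tx":1,"ty":-1,"tz":82,"wx":0.003,"wy":0,"wz":0},{"tx":1,"ty":-1,"tz":82,"wx":0.003,"wy":0,"wz":0}]}}

```text
time: 15.35
eef_pos: [0.6096, 0.1916, 0.3093]
tcp_rot: [0.759, 0.651, 0.001, 0.001]
contact_force: [-0.6, 0.1, 0.2]
opening: 0.449
```

Emit:
{"name": "apply_moves", "arguments": {"steps": [{"tx":0,"ty":0,"tz":0,"wx":0,"wy":0,"wz":0},{"tx":0,"ty":0,"tz":0,"wx":0,"wy":0,"wz":0},{"tx":0,"ty":0,"tz":0,"wx":0,"wy":0,"wz":0},{"tx":0,"ty":0,"tz":0,"wx":0,"wy":0,"wz":0},{"tx":0,"ty":0,"tz":0,"wx":0,"wy":0,"wz":0},{"tx":0,"ty":0,"tz":0,"wx":0,"wy":0,"wz":0}], "hand": 0.05, "force": 50}}

```text
time: 15.95
eef_pos: [0.6095, 0.1912, 0.3083]
tcp_rot: [0.759, 0.652, 0.0, 0.001]
contact_force: [0.8, -5.6, 2.8]
opening: 0.168
```

```bash
cat > arc.py <<'E'
from mv import *
import sys
# rows relative to the current pose for a path of tilt values from t0; lean value per tilt
def arc(t0,l0,ts):
    R0=toolR(81.3,l0); g0=th(t0)-ctrl.tcp_to_grasp*R0[:,2]
    for t,l in ts:
        R2=toolR(81.3,l); g=th(t)-ctrl.tcp_to_grasp*R2[:,2]
        print('t',round(t,2),(R0.T@(g-g0)*1000).round(1),Rn.from_matrix(R0.T@R2).as_rotvec().round(4))
E
python3 - <<'E'
from arc import *
c=grab('wrist','w13.png'); print(delta(th(0),81.3),readout.get_state()['contact_force'])
arc(0,0,[(t,0) for t in np.arange(.05,.63,.05)])
E
```

```text
[-4.0e-01 -4.0e-01  6.0e-01  1.7e-03  1.3e-03  2.0e-04] [ 0.52394496 -5.47311177  2.71796955]
t 0.05 [-1.6  0.  -9.2] [0. 0. 0.]
t 0.1 [ -3.7   0.  -18.4] [0. 0. 0.]
t 0.15 [ -6.3   0.  -27.4] [0. 0. 0.]
t 0.2 [ -9.3   0.  -36.3] [0. 0. 0.]
t 0.25 [-12.7   0.  -45. ] [0. 0. 0.]
t 0.3 [-16.6   0.  -53.6] [0. 0. 0.]
t 0.35 [-20.8   0.  -61.9] [0. 0. 0.]
t 0.4 [-25.5   0.  -70. ] [0. 0. 0.]
t 0.45 [-30.6   0.  -77.9] [0. 0. 0.]
t 0.5 [-36.1   0.  -85.5] [0. 0. 0.]
t 0.55 [-42.    0.  -92.8] [0. 0. 0.]
t 0.6 [-48.2   0.  -99.9] [0. 0. 0.]
```

View pics/w13.png

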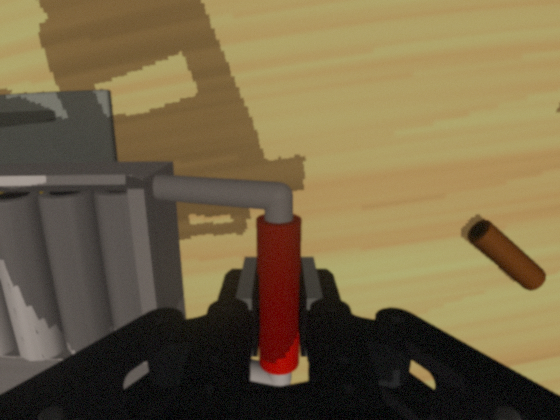

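Handle gripped. I'll tilt gently to ~0.3 rad first.

Emit:
{"name": "apply_moves", "arguments": {"steps": [{"tx":-1.6,"ty":0,"tz":-9.2,"wx":0,"wy":0,"wz":0},{"tx":-3.7,"ty":0,"tz":-18.4,"wx":0,"wy":0,"wz":0},{"tx":-6.3,"ty":0,"tz":-27.4,"wx":0,"wy":0,"wz":0},{"tx":-9.3,"ty":0,"tz":-36.3,"wx":0,"wy":0,"wz":0},{"tx":-11,"ty":0,"tz":-40.6,"wx":0,"wy":0,"wz":0},{"tx":-12.7,"ty":0,"tz":-45,"wx":0,"wy":0,"wz":0},{"tx":-14.6,"ty":0,"tz":-49.3,"wx":0,"wy":0,"wz":0},{"tx":-16.6,"ty":0,"tz":-53.6,"wx":0,"wy":0,"wz":0},{"tx":-16.6,"ty":0,"tz":-53.6,"wx":0,"wy":0,"wz":0},{"tx":-16.6,"ty":0,"tz":-53.6,"wx":0,"wy":0,"wz":0},{"tx":-16.6,"ty":0,"tz":-53.6,"wx":0,"wy":0,"wz":0},{"tx":-16.6,"ty":0,"tz":-53.6,"wx":0,"wy":0,"wz":0}]}}

```text
time: 17.2
eef_pos: [0.607, 0.1755, 0.3602]
tcp_rot: [0.759, 0.651, 0.001, 0.0]
contact_force: [4.5, -1.0, -3.9]
opening: 0.163
```

```bash
cat > st.py <<'E'
from arc import *
tag=sys.argv[1]
p,R,s=cur(); g=p+ctrl.tcp_to_grasp*R[:,2]; b=np.load('board.npy'); d=g[:2]-b[:2]; y=d@[-np.sin(b[2]),np.cos(b[2])]
print('t',s['time'],'tilt~',np.arctan2(g[2]-.125,y)-np.arctan2(.028,.1855),'r',np.hypot(g[2]-.125,y),'F',s['contact_force'].round(1) if hasattr(s['contact_force'],'round') else s['contact_force'],'op',s['opening'])
c=grab('wrist',tag+'w.png'); a=grab('top'); e=grab('side')
big=np.hstack([cv2.resize(a['img'][130:240,200:390],(400,232)),cv2.resize(e['img'][130:270,190:350],(400,350))[:232]]) if 0 else None
A=cv2.resize(a['img'][130:240,200:390],(560,324)); E=cv2.resize(e['img'][120:250,180:340],(400,325))[:324]
cv2.imwrite('pics/'+tag+'.png',cv2.resize(np.hstack([A,E]),(800,270))[:,:,::-1])
E
python3 st.py a1
```

```text
t 17.2 tilt~ 0.2921269063965747 r 0.18832745511434512 F [ 4.5 -1.  -3.9] op 0.1631667604806487
```

View pics/a1.png

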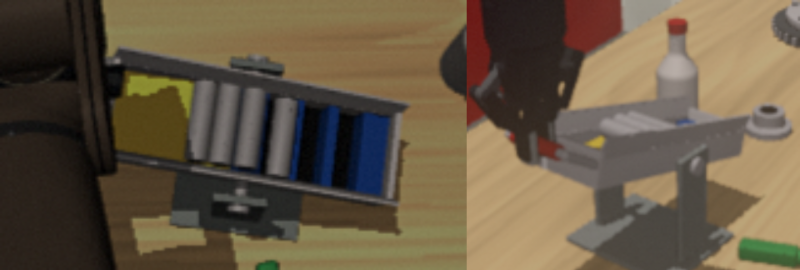

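View pics/a1w.png

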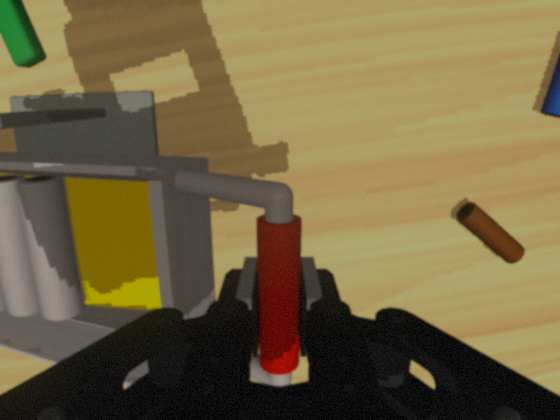

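The top view shows the leading pin at or in pocket 1, (283,135) in the crop, with three lined up behind. The tilt is ~0.29. Now past 0.45, slowly.

```bash
python3 - <<'E'
from arc import *
arc(.3,0,[(t,0) for t in (.35,.4,.425,.45,.475,.5,.525,.55,.6)])
E
```

```text
t 0.35 [-4.3  0.  -8.3] [0. 0. 0.]
t 0.4 [ -9.    0.  -16.5] [0. 0. 0.]
t 0.42 [-11.5   0.  -20.4] [0. 0. 0.]
t 0.45 [-14.1   0.  -24.3] [0. 0. 0.]
t 0.47 [-16.8   0.  -28.2] [0. 0. 0.]
t 0.5 [-19.6   0.  -31.9] [0. 0. 0.]
t 0.53 [-22.5   0.  -35.6] [0. 0. 0.]
t 0.55 [-25.4   0.  -39.3] [0. 0. 0.]
t 0.6 [-31.7   0.  -46.3] [0. 0. 0.]
```

Emit:
{"name": "apply_moves", "arguments": {"steps": [{"tx":0,"ty":0,"tz":0,"wx":0,"wy":0,"wz":0},{"tx":0,"ty":0,"tz":0,"wx":0,"wy":0,"wz":0},{"tx":0,"ty":0,"tz":0,"wx":0,"wy":0,"wz":0},{"tx":-4.3,"ty":0,"tz":-8.3,"wx":0,"wy":0,"wz":0},{"tx":-9,"ty":0,"tz":-16.5,"wx":0,"wy":0,"wz":0},{"tx":-11.5,"ty":0,"tz":-20.4,"wx":0,"wy":0,"wz":0},{"tx":-14.1,"ty":0,"tz":-24.3,"wx":0,"wy":0,"wz":0},{"tx":-16.8,"ty":0,"tz":-28.2,"wx":0,"wy":0,"wz":0},{"tx":-19.6,"ty":0,"tz":-31.9,"wx":0,"wy":0,"wz":0},{"tx":-19.6,"ty":0,"tz":-31.9,"wx":0,"wy":0,"wz":0},{"tx":-19.6,"ty":0,"tz":-31.9,"wx":0,"wy":0,"wz":0},{"tx":-19.6,"ty":0,"tz":-31.9,"wx":0,"wy":0,"wz":0}]}}

```text
time: 18.55
eef_pos: [0.604, 0.1561, 0.3935]
tcp_rot: [0.759, 0.651, 0.001, 0.001]
contact_force: [6.3, -0.9, -1.0]
opening: 0.166
```

```bash
python3 st.py a2
```

```text
t 18.55 tilt~ 0.49764489473627854 r 0.18864177950572356 F [ 6.3 -0.9 -1. ] op 0.16641706295803918
```

View pics/a2.png

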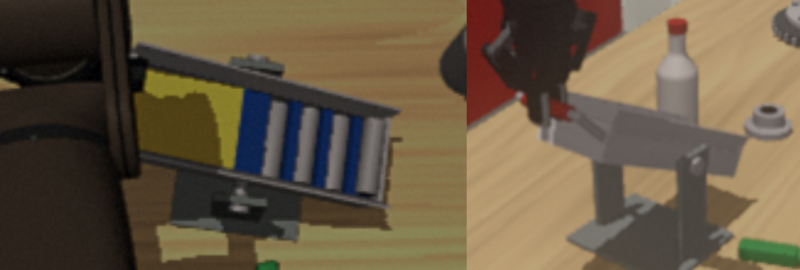

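The top view shows pins in all three pockets, with the spare on the end run at (370,155). I'll go back to level, then tip the other way, leaning the gripper along with the board.

```bash
python3 - <<'E'
from arc import *
arc(.5,0,[(t,0) for t in (.45,.4,.35,.3,.25,.2,.15,.1,.05,0)])
print(); arc(0,0,[(t,.7*t) for t in (-.05,-.1,-.15,-.2,-.25,-.3,-.34,-.38)])
print(); arc(-.38,-.266,[(t,.7*t) for t in (-.40,-.42,-.44,-.46,-.48,-.5,-.52,-.54,-.56,-.58)])
E
```

```text
t 0.45 [ 5.5 -0.   7.6] [0. 0. 0.]
t 0.4 [10.6 -0.  15.5] [0. 0. 0.]
t 0.35 [15.3 -0.  23.6] [0. 0. 0.]
t 0.3 [19.6 -0.  31.9] [0. 0. 0.]
t 0.25 [23.4 -0.  40.5] [0. 0. 0.]
t 0.2 [26.9 -0.  49.2] [0. 0. 0.]
t 0.15 [29.9 -0.  58.1] [0. 0. 0.]
t 0.1 [32.4 -0.  67.1] [0. 0. 0.]
t 0.05 [34.5 -0.  76.3] [0. 0. 0.]
t 0 [36.1 -0.  85.5] [0. 0. 0.]

t -0.05 [ 6.6 -0.   9.4] [-0.    -0.035  0.   ]
t -0.1 [12.7 -0.  19. ] [-0.   -0.07 -0.  ]
t -0.15 [18.3 -0.  28.9] [-0.    -0.105  0.   ]
t -0.2 [23.5 -0.  38.9] [-1.0e-04 -1.4e-01  0.0e+00]
t -0.25 [28.1 -0.  49.1] [-1.00e-04 -1.75e-01 -0.00e+00]
t -0.3 [32.2 -0.  59.5] [-1.0e-04 -2.1e-01 -0.0e+00]
t -0.34 [35.2 -0.  67.8] [-1.00e-04 -2.38e-01  0.00e+00]
t -0.38 [37.8 -0.  76.2] [-1.00e-04 -2.66e-01 -0.00e+00]

t -0.4 [ 2.3 -0.   3.8] [-0.    -0.014  0.   ]
t -0.42 [ 4.4 -0.   7.6] [-0.    -0.028  0.   ]
t -0.44 [ 6.6 -0.  11.4] [-0.    -0.042  0.   ]
t -0.46 [ 8.6 -0.  15.2] [-0.    -0.056  0.   ]
t -0.48 [10.6 -0.  19.1] [-0.   -0.07  0.  ]
t -0.5 [12.4 -0.  23. ] [-0.    -0.084  0.   ]
t -0.52 [14.2 -0.  27. ] [-0.    -0.098  0.   ]
t -0.54 [16.  -0.  30.9] [-0.    -0.112  0.   ]
t -0.56 [17.6 -0.  34.9] [-1.00e-04 -1.26e-01  0.00e+00]
t -0.58 [19.2 -0.  38.9] [-1.0e-04 -1.4e-01  0.0e+00]
```

Emit:
{"name": "apply_moves", "arguments": {"steps": [{"tx":0,"ty":0,"tz":0,"wx":0,"wy":0,"wz":0},{"tx":5.5,"ty":0,"tz":7.6,"wx":0,"wy":0,"wz":0},{"tx":10.6,"ty":0,"tz":15.5,"wx":0,"wy":0,"wz":0},{"tx":15.3,"ty":0,"tz":23.6,"wx":0,"wy":0,"wz":0},{"tx":19.6,"ty":0,"tz":31.9,"wx":0,"wy":0,"wz":0},{"tx":23.4,"ty":0,"tz":40.5,"wx":0,"wy":0,"wz":0},{"tx":26.9,"ty":0,"tz":49.2,"wx":0,"wy":0,"wz":0},{"tx":29.9,"ty":0,"tz":58.1,"wx":0,"wy":0,"wz":0},{"tx":32.4,"ty":0,"tz":67.1,"wx":0,"wy":0,"wz":0},{"tx":34.5,"ty":0,"tz":76.3,"wx":0,"wy":0,"wz":0},{"tx":36.1,"ty":0,"tz":85.5,"wx":0,"wy":0,"wz":0},{"tx":36.1,"ty":0,"tz":85.5,"wx":0,"wy":0,"wz":0}]}}

```text
time: 19.9
eef_pos: [0.6095, 0.1912, 0.3077]
tcp_rot: [0.759, 0.652, -0.0, 0.001]
contact_force: [4.6, -4.2, -1.6]
opening: 0.167
```

```bash
python3 st.py a3
```

```text
t 19.9 tilt~ -0.00021653892642314876 r 0.18781719336056116 F [ 4.6 -4.2 -1.6] op 0.16675396870865625
```

View pics/a3.png

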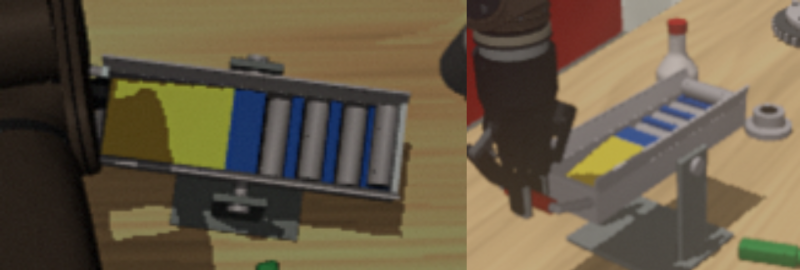

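Level again, with three pins seated and the spare at the end wall, (383,150). Now tipping the handle down.

Emit:
{"name": "apply_moves", "arguments": {"steps": [{"tx":6.6,"ty":0,"tz":9.4,"wx":0,"wy":-0.035,"wz":0},{"tx":12.7,"ty":0,"tz":19,"wx":0,"wy":-0.07,"wz":0},{"tx":18.3,"ty":0,"tz":28.9,"wx":0,"wy":-0.105,"wz":0},{"tx":23.5,"ty":0,"tz":38.9,"wx":0,"wy":-0.14,"wz":0},{"tx":28.1,"ty":0,"tz":49.1,"wx":0,"wy":-0.175,"wz":0},{"tx":32.2,"ty":0,"tz":59.5,"wx":0,"wy":-0.21,"wz":0},{"tx":35.2,"ty":0,"tz":67.8,"wx":0,"wy":-0.238,"wz":0},{"tx":37.8,"ty":0,"tz":76.2,"wx":0,"wy":-0.266,"wz":0},{"tx":37.8,"ty":0,"tz":76.2,"wx":0,"wy":-0.266,"wz":0},{"tx":37.8,"ty":0,"tz":76.2,"wx":0,"wy":-0.266,"wz":0}]}}

```text
time: 21.05
eef_pos: [0.6153, 0.2287, 0.232]
tcp_rot: [0.752, 0.646, -0.101, 0.088]
contact_force: [2.3, -4.5, 0.1]
opening: 0.164
```

```bash
python3 st.py a4
```

```text
t 21.05 tilt~ -0.37626872374806464 r 0.1876028566089693 F [ 2.3 -4.5  0.1] op 0.163843490021061
```

View pics/a4.png

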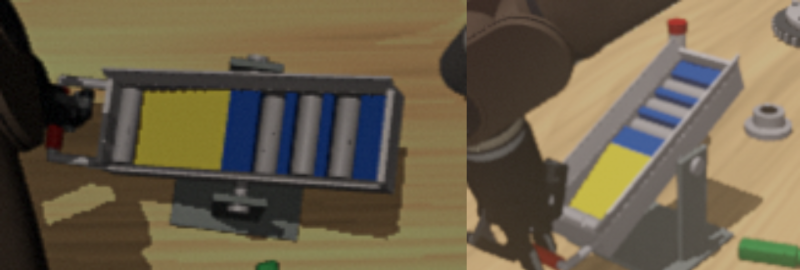

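The spare has already rolled the whole way into the channel, to the end wall at (127,125), and all three pockets are still filled. Back to level.

```bash
python3 - <<'E'
from arc import *
arc(-.377,-.266,[(t,.7*t) for t in (-.32,-.26,-.2,-.15,-.1,-.05,0)])
E
```

```text
t -0.32 [ -7.2   0.  -10.5] [0.    0.042 0.   ]
t -0.26 [-15.1   0.  -21.3] [0.    0.084 0.   ]
t -0.2 [-23.7   0.  -31.7] [1.00e-04 1.26e-01 0.00e+00]
t -0.15 [-31.2   0.  -40. ] [1.00e-04 1.61e-01 0.00e+00]
t -0.1 [-39.3   0.  -48. ] [1.00e-04 1.96e-01 0.00e+00]
t -0.05 [-47.7   0.  -55.7] [1.00e-04 2.31e-01 0.00e+00]
t 0 [-56.5   0.  -63.1] [1.00e-04 2.66e-01 0.00e+00]
```

Emit:
{"name": "apply_moves", "arguments": {"steps": [{"tx":-7.2,"ty":0,"tz":-10.5,"wx":0,"wy":0.042,"wz":0},{"tx":-15.1,"ty":0,"tz":-21.3,"wx":0,"wy":0.084,"wz":0},{"tx":-23.7,"ty":0,"tz":-31.7,"wx":0,"wy":0.126,"wz":0},{"tx":-31.2,"ty":0,"tz":-40,"wx":0,"wy":0.161,"wz":0},{"tx":-39.3,"ty":0,"tz":-48,"wx":0,"wy":0.196,"wz":0},{"tx":-47.7,"ty":0,"tz":-55.7,"wx":0,"wy":0.231,"wz":0},{"tx":-56.5,"ty":0,"tz":-63,"wx":0,"wy":0.266,"wz":0},{"tx":-56.5,"ty":0,"tz":-63,"wx":0,"wy":0.266,"wz":0},{"tx":-56.5,"ty":0,"tz":-63,"wx":0,"wy":0.266,"wz":0},{"tx":-56.5,"ty":0,"tz":-63,"wx":0,"wy":0.266,"wz":0}]}}

```text
time: 22.2
eef_pos: [0.6095, 0.1913, 0.3082]
tcp_rot: [0.759, 0.652, -0.0, 0.001]
contact_force: [3.0, -4.8, 3.9]
opening: 0.164
```

```bash
python3 st.py a5
```

```text
t 22.2 tilt~ 0.0022336929875912126 r 0.1878459339952657 F [ 3.  -4.8  3.9] op 0.1640772400159166
```

View pics/a5.png

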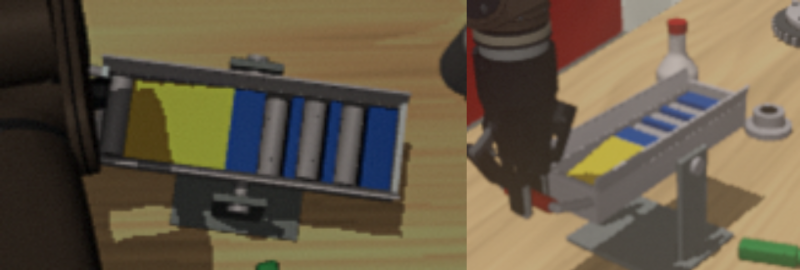

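The board is level, three pins are seated and the spare is in the channel. Release and retreat.

Emit:
{"name": "apply_moves", "arguments": {"steps": [{"tx":0,"ty":0,"tz":0,"wx":0,"wy":0,"wz":0},{"tx":0,"ty":0,"tz":0,"wx":0,"wy":0,"wz":0},{"tx":0,"ty":0,"tz":0,"wx":0,"wy":0,"wz":0},{"tx":0,"ty":0,"tz":0,"wx":0,"wy":0,"wz":0},{"tx":0,"ty":0,"tz":0,"wx":0,"wy":0,"wz":0}], "hand": 0.45}}

```text
time: 22.85
eef_pos: [0.6087, 0.1918, 0.3066]
tcp_rot: [0.759, 0.652, -0.001, -0.001]
contact_force: [0.7, 0.8, 0.6]
opening: 0.451
```

Emit:
{"name": "apply_moves", "arguments": {"steps": [{"tx":0,"ty":0,"tz":-15,"wx":0,"wy":0,"wz":0},{"tx":0,"ty":0,"tz":-50,"wx":0,"wy":0,"wz":0},{"tx":0,"ty":0,"tz":-90,"wx":0,"wy":0,"wz":0},{"tx":40,"ty":0,"tz":-120,"wx":0,"wy":0,"wz":0},{"tx":80,"ty":0,"tz":-120,"wx":0,"wy":0,"wz":0},{"tx":120,"ty":0,"tz":-120,"wx":0,"wy":0,"wz":0},{"tx":160,"ty":0,"tz":-120,"wx":0,"wy":0,"wz":0},{"tx":160,"ty":0,"tz":-120,"wx":0,"wy":0,"wz":0},{"tx":160,"ty":0,"tz":-120,"wx":0,"wy":0,"wz":0},{"tx":160,"ty":0,"tz":-120,"wx":0,"wy":0,"wz":0}]}}

```text
time: 23.85
eef_pos: [0.6333, 0.3489, 0.4276]
tcp_rot: [0.759, 0.651, -0.0, 0.0]
contact_force: [0.7, -0.1, -0.0]
opening: 0.449
```

```bash
python3 st.py a6; python3 fit.py 2>&1 | grep -E '^\[' ; python3 -c "
from h import *
grab('top','t6.png')"
```

```text
t 23.85 tilt~ 0.2549123548440521 r 0.37570817795507583 F [ 0.7 -0.1 -0. ] op 0.4494448072729132
[ 0.61183794  0.19267747 -1.35751678] -77.7799822847851 [-18.21 -79.69   2.56  10.24   5.93  25.28   9.33  40.44]
```

View pics/a6.png

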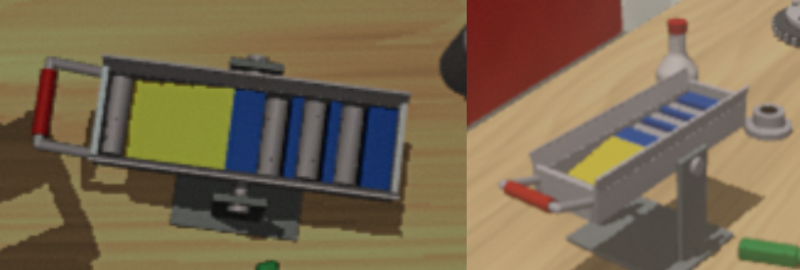

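View pics/t6.png

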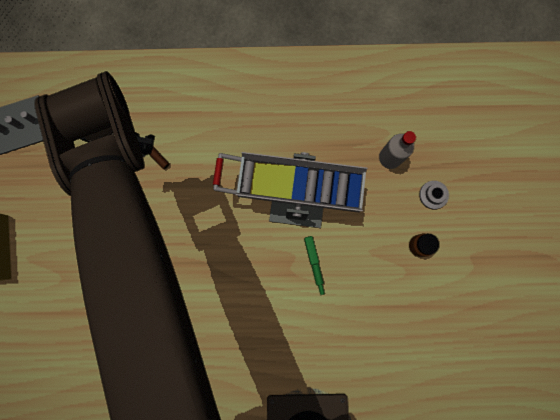

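The arm is clear. The handle is back at about (218,172), three pins are in the pockets, one is in the channel and the bystanders look unmoved. The board refit failed because it keys on the black pockets, which are now filled. Before handing in I'll check level by the handle's pixel position.

```bash
python3 - <<'E'
from h import *
c=grab('top'); hsv=cv2.cvtColor(c['img'],cv2.COLOR_RGB2HSV).astype(int)
m=((hsv[...,0]<8)|(hsv[...,0]>172))&(hsv[...,1]>150)&(hsv[...,2]>60); m[:140]=0;m[225:]=0;m[:,:200]=0;m[:,375:]=0
print('red centroid',np.argwhere(m).mean(0)[::-1],'start 217.17 170.76')
print(ctrl.sign_off(), readout.get_state()['time'])
E
```

```text
red centroid [217.56024096 170.80120482] start 217.17 170.76
the job is handed in; nothing more can be done
the job is handed in; nothing more can be done
```

I finished the job and handed it in at about 24 s of the 72 s allowed. The hand-in gives no verdict, so this rests on my own checks.

**What I did:** I laid both silver stray pins in the yellow channel beside the other two. Then I gripped the red handle and tilted the board to about +0.5 rad, and one pin dropped into each pocket. I tipped it back to about −0.38 rad to return the spare to the channel, brought the board level, let go and moved the arm clear.

**Last checks:**
- **Pins:** the final top and side views show a pin in each of the three pockets and the fourth in the channel against its end wall.
- **Level:** the tilt worked out from the gripper was 0.002 rad just before release. Afterwards the handle sat within 0.4 px of its starting position in the top view.
- **Other items:** the jar, bottle, bearing and green tool look unmoved in that view. I left the blue and brown look-alikes alone.

**Checks that failed or disagreed:**
- **Board refit:** my final refit of the board's position failed. It looks for black pockets, and those were filled by then, so I used the handle position instead.
- **Pin detector:** it missed the second stray once, so I placed that one by eye from the picture.
- **Wrist camera:** it read about 2 mm off from the top camera, about what the calibration allows.
- **Spare's return:** it rolled back over the filled pockets at only about −0.38 rad, less than the stated 0.45, probably because it was already moving.

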